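# Nip up the die nut in a noodle press head

## Task

The square brass nut at the bottom of the noodle press head's deep bore is loose. Take the long socket extension from its blue stand, feel it fully home over the nut, turn the nut clockwise until you feel it tighten on its copper sealing ring and then about five degrees more (gently: do not press hard, and do not crush the ring by turning on), then stand the extension back in the blue stand, let go, and leave the other things on the bench alone.

Things in the scene. Friction and masses are not known exactly. Their poses are not given: they have to be found in the camera images.
- housing: noodle press head, fixed upright to the bench: round grey flange 116 mm across and 14 mm high, above it an aluminium tube 74 mm across; 125 mm high in all. A plain round bore 40 mm across runs straight down its centre. Origin: centre of the underside, z up. Its yaw means nothing
- mouth (a point): centre of the bore's open mouth, level with the top of the head (125 mm above the bench)
- seat: flat steel shoulder 35 mm across at the bottom of the bore, fixed; origin on the bore axis at its top face, 97 mm below the mouth (28 mm above the bench). The socket's mouth rests here when fully home. The brass nut stands on it and, seen from above, turns clockwise easily (0.05 N m) for some 0.3 to 0.7 rad, then meets the copper ring (0.22 N m and more). This frame's yaw means nothing
- nut_top (a point): top centre of the brass square nut, on the bore axis, 80 mm below the mouth and 17 mm above the shoulder. The nut is 18 x 18 mm and 13 mm high, with a cone 4 mm high on top (18 mm narrowing to 12 mm across). The square may stand at any angle: this is not measured, and this frame's yaw does not tell it
- ring (a joint): how far the nut has turned on, clockwise in rad, since meeting the copper sealing ring: 0 until it meets the ring. The ring gives way at about 0.22 N m and resists 0.4 N m more per rad while turning (held still, a wrist sensor may feel only half: about 0.1, against 0.02 before the ring); it does not spring back. 0.03 to 0.25 is nicely nipped up, beyond 0.28 crushed
- extension: long socket extension, 177 mm, 0.3 kg, upright and loose in the stand. Origin: centre of its socket's open mouth at the lower end; z up the shaft. Socket: 32 mm high, round outside 33 mm across, with a square hole 19.6 x 19.6 mm, 21 mm deep, open downward, its flats along the extension's own x and y. Shaft 13 mm across with a white centring collar 36 mm across, 68 to 82 mm above the origin
- grip (a point): middle of the extension's orange square grip, 158 mm above its origin on its axis: 22 x 22 mm with faces along the extension's x and y, reaching from 135 to 177 mm above the origin
- stand: stand for the extension, fixed to the bench: wooden foot 100 x 100 x 10 mm with a blue upright cup 48 mm across outside, 37 mm across inside, rim 55 mm above the bench. Origin: centre of the underside, z up
- stand_floor (a point): centre of the cup's floor, 10 mm above the bench; the standing extension's origin rests here
- grease_jar: yellow jar with white cap, 60 mm across, 70 mm high; origin at the centre of its underside; leave alone
- die_plate: brass disc 72 mm across, 10 mm thick, lying flat; origin at the centre of its underside; leave alone
- scraper: spatula-like scraper lying on the bench; leave alone
- steel_cup: steel cup 70 mm across, 75 mm high; origin at the centre of its underside; leave alone

How it is judged:
By the outcome, as a careful person would: the job done as asked, in the order asked, and still so for the second after the job is handed in, with the robot touching nothing.
It also fails if it takes over 64 s, if anything falls off the work surface, if the arm or the gripper's body presses on something with over 40 N, if the wrist force passes 120 N, or if a joint passes its speed limit or range.

## Robot

A 7-joint arm with a two-finger parallel gripper is mounted at the origin on the work surface. World frame = base frame: x ahead of the robot, y to its left, z up, the work surface at z = 0. Lengths are in m, angles in rad, forces in N, time in s.
With the tool pointing down it reaches from about 0.4 to 0.875 m from the base axis. Payload 6.5 kg.
Tool frame: the origin (TCP) lies at the very end of the fingers, on their centre line; the grasp point (between the pads) lies 19 mm behind it; z points along the fingers, y is the direction in which the jaws open and shut (so a half turn about z gives the same grasp; the last joint's range is limited). The gripper opens to 85 mm and grips with 20 to 120 N. Pads are 22 mm wide; open, the fingers measure 114 mm over their backs; the gripper's body (76 mm by 85 mm) begins 54 mm behind the grasp point. The pads swing forward as they close: fully open they stand 13 mm farther back than shut.
Start: joints at [1.066, 0.536, -0.004, 1.538, 0.003, 1.067, -0.071], TCP at [0.276, -0.588, 0.231] pointing down, gripper open.
Joint ranges: [-2.7, 2.7], [-0.37, 2.16], [-1.27, 1.26], [0.24, 2.4], [-1.31, 4.45], [0.19, 1.91], [-2.76, 2.76]. Speed limits (rad/s): [2.39, 2.39, 3.14, 3.14, 3.14, 3.14, 3.14].

## Interface

Orientations are given as a unit quaternion [w, x, y, z].
In Python, from workcell import ctrl, cams, ticket gives the robot as it stands.
- The arm moves only by the tool step_arm, never from a script. Its argument "plan" is a list of rows, each a list of 3 entries, a list of its own where there are three numbers: the finger opening in cm, from 0 to 8.54, then the shift along the world's x, y, z in cm, then the turn about the world's z in rad. In form: [[jaw, [x, y, z], twist], ...]. A call has 1 to 12 rows; each row shifts and turns the pose as measured when the row begins; what a row does not reach is not made up. A row lasts 1/12 s, in which the tool goes at most 41.7 mm and 7.16 degrees, less where a joint would pass 70% of its speed; a pose out of reach is approached as far as the arm can. A call is refused whole if a number of a shift passes 4.17 or a number of a turn 0.125, either way. A call with a gripper value outside its range is refused whole. The fingers move at their own pace and stop on an object; the grip force is fixed at half the most. Time passes only in rows, so rows that do not move let the fingers close. It gives the time, the measured TCP pose, the force and the opening at its end, in the units of the state.
- ctrl.read_state(): the state, without advancing time (a new reading comes with each control period).
- cams.read_camera(name): name is "scene" or "top"; returns (picture, depth): 400x640x3 uint8, blue, green, red; 400x640 float32, m along the optical axis (not along the pixel's ray), 0 where there is no reading.
- cams.camera_params(name): a dict with "mtx" (3x3 intrinsics, pixels), "rvec" (rotation vector, rad) and "tvec" (3), from world to camera coordinates, as OpenCV has them. Camera axes: x right, y down, z forward; pixel columns grow to the right and rows downward; lengths in m; the calibration is good to about 2 mm. A picture is of the moment at which its call begins. camera_params takes no time and is no camera call.
- ticket.close_job(): hands the job in, once; it reports no verdict.
The state is a dict: "time_s": time; "joint_pos": joint angles; "qvel": joint speeds; "effort": joint torques, N m; "position": TCP position; "tool_rot": TCP orientation; "wrist_force": force on the tool from outside, world axes, zero at the start; "wrist_torque": the same for the moment, N m; "grip_width": opening from 0.0 (shut) to 1.0 (fully open).
Only numpy, scipy, OpenCV 4.12 (cv2) and the standard library are available. Lean on these libraries where they do the work, as an engineer would, in place of code of your own. Each camera call takes 0.05 s, during which the arm holds its last target.

## Working session

There is one attempt and no reset: what is moved stays moved. The work goes in short steps, Python scripts to look and compute and a tool call to move; the robot and the scene stay as the last step left them, time stands still between calls to the robot, and variables do not carry over. Pictures are saved under pics/ and viewed, and the job is handed in when it is done.

Besides the shell and the picture viewer there is one more tool, called after "Call:" as name(argument=value, ...), one argument or row to a line, values as JSON. step_arm: Moves the arm, as the interface text tells. Its arguments: {"type":"object","properties":{"plan":{"type":"array"}},"required":["plan"]}

```bash
ls; mkdir -p pics; python3 - <<'E'
from workcell import ctrl,cams
import cv2,numpy as np
for n in("scene","top"):
    im,d=cams.read_camera(n); cv2.imwrite(f"pics/{n}0.png",im); np.save(f"pics/{n}0.npy",d)
    p=cams.camera_params(n); print(n,p)
    R=cv2.Rodrigues(np.array(p["rvec"],float))[0]; print("cam pos",-R.T@np.array(p["tvec"]).ravel())
print(ctrl.read_state())
E
```

```text
pics
scene {'mtx': array([[460.71965617,   0.        , 324.84002423],
       [  0.        , 460.71965617, 193.09517781],
       [  0.        ,   0.        ,   1.        ]]), 'rvec': array([ 2.28446295,  0.64108682, -0.28119818]), 'tvec': array([-0.46882549, -0.11725085,  1.40306912])}
cam pos [ 0.97220013 -0.66520785  0.90248186]
top {'mtx': array([[513.07758218,   0.        , 315.87620759],
       [  0.        , 513.07758218, 196.41188052],
       [  0.        ,   0.        ,   1.        ]]), 'rvec': array([ 2.20223421, -2.19248593,  0.09959765]), 'tvec': array([-0.0181238 ,  0.55208713,  1.44481977])}
cam pos [0.45225542 0.01680031 1.47912664]
{'time_s': 0.1, 'joint_pos': array([ 1.06581164,  0.5371343 , -0.00440375,  1.53873116,  0.00259598,
        1.06730198, -0.07120247]), 'qvel': array([-3.39901167e-04, -1.85961737e-03,  1.66989034e-03, -3.51702666e-03,
        1.43443651e-03,  3.96102610e-04, -9.09571143e-05]), 'effort': array([ 2.61134504e-03, -5.84564102e+01,  1.05206251e+00, -2.59776396e+01,
        1.26781428e-02,  4.59617688e-03,  6.38717529e-05]), 'position': array([ 0.27588126, -0.58793952,  0.23048941]), 'tool_rot': array([-7.48999849e-04,  9.76025526e-01,  2.17654674e-01, -2.33705189e-04]), 'wrist_force': array([ 0.244806  , -0.08784801, -0.92045753]), 'wrist_torque': array([ 0.00696886, -0.01935943,  0.05174667]), 'grip_width': 1.001260475462142}
```

View pics/scene0.png

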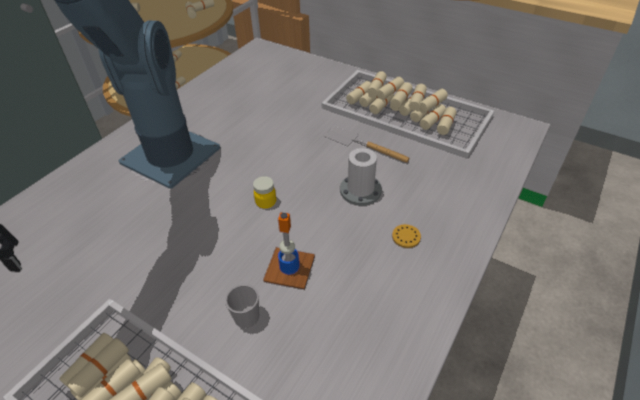

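View pics/top0.png

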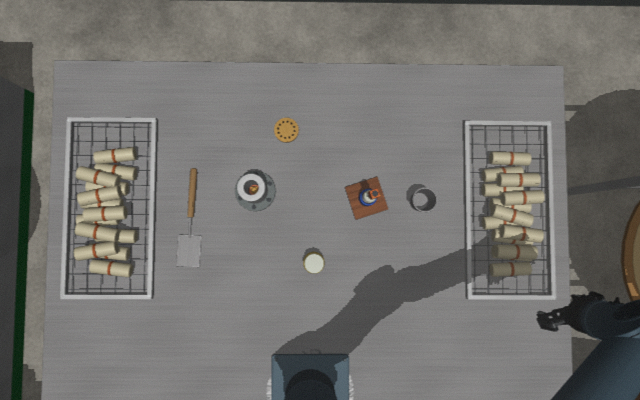

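The scene view shows the stand at about (290,265), the orange grip at (285,222), the head's mouth at (362,157), the steel cup at (243,305) and the jar at (264,192). In the top view the mouth is at (251,187) with the brass nut visible, and the stand is at (366,197). I'll enlarge these areas.

```bash
python3 - <<'E'
import cv2,numpy as np
s=cv2.imread("pics/scene0.png");t=cv2.imread("pics/top0.png")
def c(im,x,y,r=25,k=8):return cv2.resize(im[y-r:y+r,x-r:x+r],None,fx=k,fy=k,interpolation=cv2.INTER_CUBIC)
a=np.hstack([c(t,252,188,25,8),c(t,367,197,25,8)])
cv2.imwrite("pics/crop_t.png",a)
a=np.hstack([c(s,362,170,33,6),c(s,288,245,33,6)])
cv2.imwrite("pics/crop_s.png",a)
E
```

```text
(no output)
```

View pics/crop_t.png

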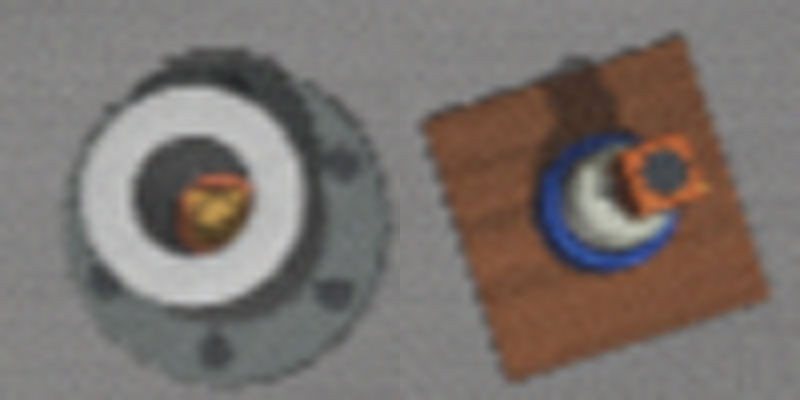

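View pics/crop_s.png

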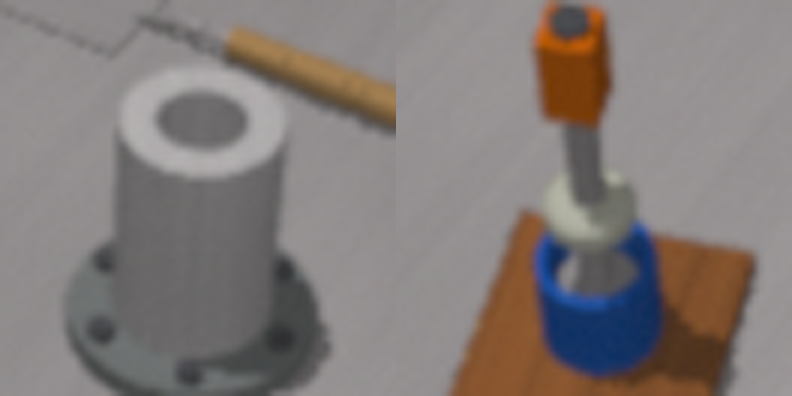

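The grip and shaft stand upright in the stand, and the nut can be seen in the bore. Next I'll measure from both views, using rays and depth.

```bash
cat > h.py <<'E'
import cv2,numpy as np
from workcell import ctrl,cams
def par(n):
    p=cams.camera_params(n);R=cv2.Rodrigues(np.array(p["rvec"],float))[0]
    return np.array(p["mtx"]),R,np.array(p["tvec"],float).ravel()
def ray(n,uv):
    K,R,t=par(n);uv=np.atleast_2d(uv).astype(float)
    d=np.c_[(uv[:,0]-K[0,2])/K[0,0],(uv[:,1]-K[1,2])/K[1,1],np.ones(len(uv))]
    return -R.T@t,d@R
def onplane(n,uv,z):
    o,d=ray(n,uv);s=(z-o[2])/d[:,2];return o+d*s[:,None]
def tri(ua,ub):
    o1,d1=ray("scene",ua);o2,d2=ray("top",ub);d1=d1[0];d2=d2[0]
    A=np.c_[d1,-d2];s=np.linalg.lstsq(A,o2-o1,rcond=None)[0]
    p,q=o1+s[0]*d1,o2+s[1]*d2;return (p+q)/2,np.linalg.norm(p-q)
def cloud(n,D):
    v,u=np.mgrid[:400,:640];o,d=ray(n,np.c_[u.ravel(),v.ravel()])
    return (o+d*D.reshape(-1,1)).reshape(400,640,3)
def proj(n,P):
    p=cams.camera_params(n);return cv2.projectPoints(np.atleast_2d(np.array(P,float)),np.array(p["rvec"],float),np.array(p["tvec"],float),np.array(p["mtx"]),None)[0].reshape(-1,2)
E
cat > m.py <<'E'
from h import *
I={n:cv2.imread(f"pics/{n}0.png") for n in("scene","top")};D={n:np.load(f"pics/{n}0.npy") for n in I}
roi={"scene":{"h":(330,140,395,210),"s":(255,200,325,295)},"top":{"h":(225,160,285,218),"s":(340,170,395,225)}}
C={}
def big(m):
    c=max(cv2.findContours(m,cv2.RETR_EXTERNAL,cv2.CHAIN_APPROX_NONE)[0],key=cv2.contourArea);return c
for n in I:
    hsv=cv2.cvtColor(I[n],cv2.COLOR_BGR2HSV);P=cloud(n,D[n])
    def sub(m,k):
        x0,y0,x1,y1=roi[n][k];o=np.zeros_like(m);o[y0:y1,x0:x1]=m[y0:y1,x0:x1];return o
    br=sub(((hsv[...,2]>165)&(hsv[...,1]<40)).astype(np.uint8)*255,"h")
    c=big(br);e=cv2.fitEllipse(c);print(n,"mouth ring px",e)
    w=onplane(n,c.reshape(-1,2),.125)[:,:2];(cx,cy),r=cv2.minEnclosingCircle(w.astype(np.float32))
    A=np.c_[2*w,np.ones(len(w))];s=np.linalg.lstsq(A,(w**2).sum(1),rcond=None)[0];print("  circle",s[:2],np.sqrt(s[2]+s[:2]@s[:2]),(cx,cy,r))
    C[n,'m']=e[0]
    # depth
    x0,y0,x1,y1=roi[n]["h"];q=P[y0:y1,x0:x1].reshape(-1,3);k=abs(q[:,2]-.125)<.008;q=q[k];print("  depth top face",len(q),np.median(q,0),q.min(0),q.max(0))
    om=sub(((hsv[...,0]<14)&(hsv[...,1]>190)&(hsv[...,2]>140)).astype(np.uint8)*255,"s")
    c=big(cv2.morphologyEx(om,cv2.MORPH_CLOSE,np.ones((7,7))));r=cv2.minAreaRect(c);print("  orange",r,cv2.contourArea(c))
    C[n,'o']=r
    bl=sub(((hsv[...,0]>100)&(hsv[...,0]<130)&(hsv[...,1]>150)).astype(np.uint8)*255,"s")
    c=big(bl);print("  blue",cv2.fitEllipse(c),cv2.boundingRect(c))
    x0,y0,x1,y1=roi[n]["s"];q=P[y0:y1,x0:x1].reshape(-1,3)
    k=(om[y0:y1,x0:x1].reshape(-1)>0);qq=q[k];print("  orange depth",np.median(qq,0),qq.min(0),qq.max(0))
    t=q[q[:,2]>.18];print("  top z>.18",len(t),t.mean(0) if len(t) else '', t[:,2].max() if len(t) else '')
    t=q[(abs(q[:,2]-.055)<.005)];print("  rim",len(t),t.min(0),t.max(0))
    wd=sub(((hsv[...,0]<16)&(hsv[...,1]>80)&(hsv[...,1]<190)&(hsv[...,2]>50)).astype(np.uint8)*255,"s")
    c=big(cv2.morphologyEx(wd,cv2.MORPH_CLOSE,np.ones((15,15))));b=cv2.minAreaRect(c);w=onplane(n,cv2.boxPoints(b),.010);print("  foot",b,w.mean(0)); print(w)
print("tri mouth",tri(C["scene","m"],C["top","m"]))
E
python3 m.py
```

```text
scene mouth ring px ((362.1925048828125, 156.72752380371094), (16.24034881591797, 26.03636360168457), 92.8485107421875)
  circle [0.56869803 0.15793095] 0.032885524990568106 (0.5685177445411682, 0.15894080698490143, 0.034852348268032074)
  depth top face 375 [0.57001123 0.15219811 0.12358726] [0.53206621 0.1187846  0.11701474] [0.60629586 0.19417439 0.12936996]
  orange ((282.8103332519531, 217.72412109375), (7.613508701324463, 1.8569533824920654), 21.801406860351562) 0.5
  blue ((288.5329895019531, 260.4632568359375), (17.98545265197754, 26.62703514099121), 172.10964965820312) (279, 250, 20, 24)
  orange depth [ 0.55215698 -0.167072    0.18673961] [ 0.54336464 -0.16905899  0.18538042] [ 0.56052858 -0.15182319  0.18982881]
  top z>.18 123 [ 0.63745637 -0.26586711  0.33194451] 0.9024818555180497
  rim 110 [ 0.52498658 -0.18670932  0.05017581] [ 0.57378216 -0.14083559  0.05924253]
  foot ((288.6153564453125, 267.4230651855469), (44.51836395263672, 36.28148651123047), 11.309932708740234) [ 0.55025903 -0.16309269  0.01      ]
[[ 0.52285663 -0.22589197  0.01      ]
 [ 0.47470843 -0.13302471  0.01      ]
 [ 0.58147638 -0.10002859  0.01      ]
 [ 0.62199468 -0.1934255   0.01      ]]
top mouth ring px ((250.5836181640625, 187.13404846191406), (25.50045394897461, 26.16635513305664), 13.440378189086914)
  circle [0.5686441  0.15927714] 0.03411502097424736 (0.5687424540519714, 0.15927109122276306, 0.035530366003513336)
  depth top face 434 [0.56869241 0.15936838 0.12559273] [0.53197853 0.12336578 0.11728237] [0.60375475 0.19515962 0.1318644 ]Traceback (most recent call last):
  File "m.py", line 19, in <module>
    c=big(cv2.morphologyEx(om,cv2.MORPH_CLOSE,np.ones((7,7))));r=cv2.minAreaRect(c);print("  orange",r,cv2.contourArea(c))
  File "m.py", line 6, in big
    c=max(cv2.findContours(m,cv2.RETR_EXTERNAL,cv2.CHAIN_APPROX_NONE)[0],key=cv2.contourArea);return c
ValueError: max() iterable argument is empty
```

```bash
sed -i 's/(hsv\[...,0\]<14)&(hsv\[...,1\]>190)&(hsv\[...,2\]>140)/(hsv[...,0]<16)\&(hsv[...,1]>(175 if n=="top" else 215))\&(hsv[...,2]>110)/; s/\[0\],key=cv2.contourArea);return/[0] or [np.zeros((5,1,2),np.int32)],key=cv2.contourArea);return/' m.py
python3 - <<'E'
import cv2
h=cv2.cvtColor(cv2.imread("pics/top0.png"),cv2.COLOR_BGR2HSV)
for y in range(187,202):print(y,[tuple(map(int,h[y,x])) for x in range(367,380)])
h=cv2.cvtColor(cv2.imread("pics/scene0.png"),cv2.COLOR_BGR2HSV)
for y in range(210,236,2):print(y,[tuple(map(int,h[y,x])) for x in range(277,293)])
E
python3 m.py
```

```text
187 [(10, 103, 69), (11, 95, 67), (10, 125, 88), (11, 126, 109), (11, 130, 108), (11, 129, 111), (11, 127, 114), (11, 131, 111), (10, 125, 108), (11, 132, 110), (11, 129, 107), (11, 129, 111), (10, 136, 109)]
188 [(173, 41, 56), (155, 29, 53), (165, 35, 58), (4, 67, 61), (8, 108, 92), (9, 126, 109), (10, 126, 113), (11, 138, 113), (9, 140, 109), (10, 150, 121), (10, 141, 119), (11, 129, 117), (11, 132, 112)]
189 [(113, 132, 87), (113, 111, 87), (113, 111, 85), (111, 80, 73), (135, 39, 66), (6, 113, 99), (10, 153, 125), (9, 170, 144), (9, 172, 166), (10, 176, 177), (11, 168, 156), (10, 143, 125), (11, 130, 116)]
190 [(109, 71, 86), (90, 9, 83), (20, 23, 98), (9, 79, 100), (9, 132, 114), (9, 158, 153), (10, 168, 167), (10, 144, 136), (10, 141, 136), (10, 159, 167), (10, 175, 172), (9, 156, 139), (10, 132, 116)]
191 [(33, 23, 99), (20, 51, 90), (10, 145, 109), (10, 177, 163), (10, 177, 182), (9, 150, 134), (7, 62, 90), (0, 6, 80), (150, 7, 75), (9, 64, 92), (9, 147, 151), (10, 150, 139), (10, 136, 111)]
192 [(21, 35, 101), (10, 86, 80), (9, 140, 80), (9, 166, 158), (10, 170, 179), (9, 1
[... 6762 characters left out ...]
) (360, 194, 14, 11)
  orange depth [ 0.55531018 -0.15139635  0.18648427] [ 0.5550465  -0.16433767  0.18463554] [ 0.56033188 -0.14930633  0.18812127]
  top z>.18 90 [ 0.53748232 -0.13722065  0.34651042] 1.4791266441388493
  rim 66 [ 0.52624287 -0.18290203  0.05012463] [ 0.57146724 -0.135279    0.05979137]
  foot ((366.0500183105469, 197.6500244140625), (34.152591705322266, 33.83636474609375), 71.56504821777344) [ 0.55007418 -0.16029094  0.01      ]
[[ 0.58093911 -0.09846308  0.01      ]
 [ 0.61245685 -0.1912569   0.01      ]
 [ 0.51901651 -0.22198437  0.01      ]
 [ 0.48788424 -0.12945943  0.01      ]]
tri mouth (array([0.56845113, 0.15929733, 0.12338651]), np.float64(0.0006310814670601012))
```

```bash
python3 - <<'E'
from h import *
I={n:cv2.imread(f"pics/{n}0.png") for n in("scene","top")};D={n:np.load(f"pics/{n}0.npy") for n in I}
# top view: grip region via depth
P=cloud("top",D["top"]);z=P[...,2]
m=np.zeros((400,640),np.uint8);m[180:210,355:390]=((z>.165)&(z<.21))[180:210,355:390]*255
c=max(cv2.findContours(m,0,cv2.CHAIN_APPROX_NONE)[0],key=cv2.contourArea)
r=cv2.minAreaRect(c);print("top depth grip",r,onplane("top",r[0],.187));
w=cv2.boxPoints(r);W=onplane("top",w,.187);e=np.diff(np.r_[W,W[:1]],axis=0);print(np.degrees(np.arctan2(e[:,1],e[:,0])),np.linalg.norm(e,axis=1))
for row in z[186:202,366:382]:print(' '.join(f"{int(round(1000*x)):4d}" for x in row))
C={}
for n,(x0,y0,x1,y1) in {"scene":(278,208,292,219),"top":(369,188,380,198)}.items():
    h=cv2.cvtColor(I[n],cv2.COLOR_BGR2HSV)[y0:y1,x0:x1].astype(float)
    wt=np.clip(60-h[...,1],0,None)*(h[...,2]<100);
    M=cv2.moments(wt);C[n]=np.array([x0+M['m10']/M['m00'],y0+M['m01']/M['m00']]);print(n,C[n],onplane(n,C[n],.187))
print("tri grip top",tri(C["scene"],C["top"]))
t=I["top"];big=cv2.resize(t[183:203,362:384],None,fx=25,fy=25,interpolation=cv2.INTER_CUBIC)
s=I["scene"];b2=cv2.resize(s[205:240,272:298],None,fx=14,fy=14,interpolation=cv2.INTER_CUBIC)[:500]
cv2.imwrite("pics/g1.png",big)
E
```

```text
top depth grip ((373.5517578125, 193.37928771972656), (8.541985511779785, 9.656157493591309), 68.19859313964844) [[ 0.54912729 -0.15799939  0.187     ]]
[ -67.9455341  -158.38488806  112.01044934   21.67504991] [0.0246113  0.02163079 0.02458855 0.02161174]
   8   12   12   10   15   14   12   10   14    9   14    8   17   12    2    5
   7    7    7   11   13   11   15   14   10   16    8   15 1479   17    8   -1
  13    8    8    9    1   15 1479    7   10   15  187   14   10   14    5   -2
  60   56   56   56   60   52   11  185  187  186  186  185   14   11    8    5
  55   89   91   89   91  189  188  189  191  187  191  190   15   16   18   10
  96   95   94  189  185  188  187  193  191  192  189  188   11    7    9    2
  90  149  174  186  187  189  193  193  193  193  195  191  190   12   10   12
  95   87  162  181  187  185  188  192  193  194  192  187  190   10   11   14
  94   94  153  173  184  192  193  193  190  190  190  191  186  191   13   11
  94   90  153  168  186  187  191  190  191  196  192  189  186  183   12   17
  92   91  108  160  176  189  187  185  189  187  190  189  185   10    8   11
  95   94  101  151  169  186  188  189  190  188  188   12   15   12   14   12
  94   83   94   93  164  181  187  187  158 1479   53    5   14    9   13    6
  91   92   89   96  158  167   94   92   96   56   12   11   10    6   11    9
  94   90   93   89   96   92   97   88   95   58   10   10    0   14   13    9
  87   95   96   92   90   90   92   93   52   13    7   10    5    6   11   13
scene [283.51885714 214.85028571] [[ 0.54864642 -0.15850261  0.187     ]]
top [374.01133501 192.60075567] [[ 0.55111073 -0.15917452  0.187     ]]
tri grip top (array([ 0.55037351, -0.15938873,  0.18889618]), np.float64(0.0015146073107182513))
```

View pics/g1.png

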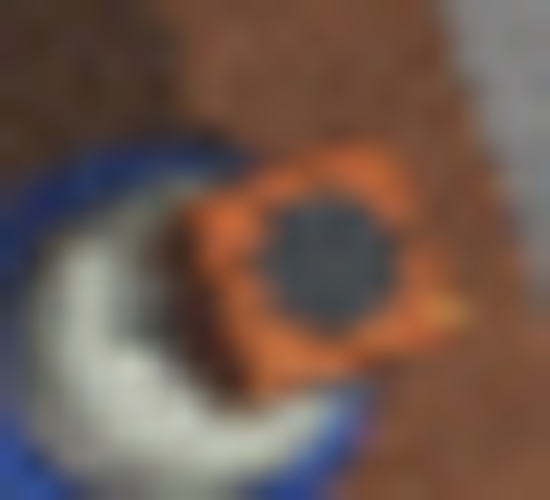

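The grip's top centre is at about (0.550, -0.1595, 0.187). Grip and foot are both at a yaw of about 18.5° (mod 90). The stand is at (0.550, -0.162) and the mouth at (0.569, 0.159). I'll check the nut's angle in the bore next, then move.

```bash
python3 - <<'E'
from h import *
t=cv2.imread("pics/top0.png");D=np.load("pics/top0.npy")
x0,y0,k=240,176,25
b=cv2.resize(t[y0:y0+22,x0:x0+24],None,fx=k,fy=k,interpolation=cv2.INTER_CUBIC)
b=cv2.convertScaleAbs(b,alpha=1.5)
for z in(.045,.041,.028):
    p=(proj("top",[.569,.159,z])[0]-[x0,y0]+.5)*k;print(z,p/k+[x0,y0]);cv2.circle(b,tuple(int(v) for v in p),3,(255,0,255),-1)
cv2.imwrite("pics/nut.png",b)
P=cloud("top",D)[...,2]
for r in P[180:196,243:262]:print(' '.join(f"{int(round(1000*x)):4d}" for x in r))
E
```

```text
0.045 [254.179697  189.9499374]
0.041 [254.32004592 190.0664164 ]
0.028 [254.77085399 190.44055304]
 134  124  128  126  123  121  114  117  110  116  121  125  129  127  128  126  121  125  133
 123  125  128  123  109  108   92   89   87   87   94  101  128  128  130  123  127  126  125
 125  125  124  109   99   85   79   70   65   67   62   62   65  128  130  127  126  122  127
 125  125  114  103   82   78   65   53   38   37   36   29   31   44  128  124  123  125  125
 131  108  101   84   76   58   45   34   19   27   28   31   36   19   14  126  128  124  123
 121  106   92   75   60   39   29   13   30   25   22   29   30   26   28  129  127  128  129
 121  103   85   61   46   29   31   28   30   32   26   28   31   31   31  127  128  126  127
 124   99   77   55   39   17   25   28   38   40   43   41   44   43   33  127  123  128  123
 121   98   76   51   27   30   22   26   38   46   51   44   39   43   30  125 1479  124  127
 116  101   75   48   24   26   29   30   49   50   48   40   48   40   30  130  123  125  128
 125  102   75   51   25   22   28   25   40   52   42   45   45   38   32  130  126  128  129
 124  121   85   58   27   35   29   30   40   49   45   44   49   46  119  130  126  120  132
 122  121  101   59   34   26   35   28   43   44   44   44   39  126  127  122  123  127  125
 128  125  126   95   48   11   27   29   38   39   35   38  124  126  131  120  128  128  127
 129  121  125  127  131   35   23   31   30   30   32  129  124  124  124  122  123  127  125
 129  123  122  122  124  126  124  125  128  120  123  124  121  124  126  131  127  130  128
```

View pics/nut.png

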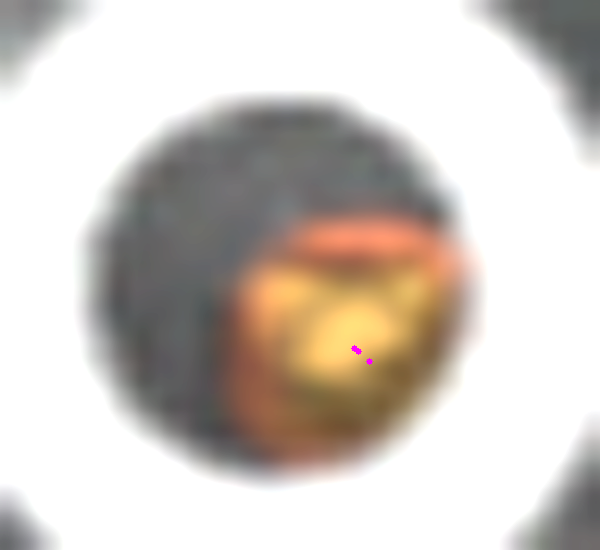

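Call:
step_arm(
  plan=[
    [8.5, [1.8, 2.8, 0.2], 0.1],
    [8.5, [1.8, 2.8, 0.2], 0.1],
  ],
)

```text
time_s: 0.27
position: [0.3056, -0.5361, 0.2329]
tool_rot: [-0.0, 0.951, 0.311, -0.003]
wrist_force: [2.6, 0.4, 0.1]
grip_width: 0.997
```

```bash
python3 - <<'E'
from h import *
s=ctrl.read_state();print(s)
E
```

```text
{'time_s': 0.2667, 'joint_pos': array([ 1.01909288,  0.48038689, -0.058627  ,  1.62499813,  0.03789691,
        1.03930521,  0.00872041]), 'qvel': array([-0.27614959, -0.32392244, -0.33111402,  0.4889498 ,  0.2182721 ,
       -0.16013395,  0.45058932]), 'effort': array([  5.74557737, -52.60276437,   4.03696775, -26.74238741,
         0.17089484,   0.26138471,  -0.65234933]), 'position': array([ 0.30560719, -0.53609538,  0.23285896]), 'tool_rot': array([-2.03379918e-04,  9.50527884e-01,  3.10624951e-01, -2.97333964e-03]), 'wrist_force': array([2.55086801, 0.44695096, 0.14642534]), 'wrist_torque': array([ 0.0941534 , -0.05021812, -0.01290214]), 'grip_width': 0.9970924877708752}
```

j7 grows when the tool turns counter-clockwise, so the clockwise room is ample with the jaws at about 18°. In the enlarged top view the nut's top is at about (254,189) and its square looks nearly axis-aligned. I'll examine that more closely.

```bash
python3 - <<'E'
from h import *
t=cv2.imread("pics/top0.png")
x0,y0,k=245,180,24
c=t[y0:y0+18,x0:x0+17]
g=c[...,1].astype(np.float32);r=c[...,2].astype(np.float32);
def up(a):
    a=cv2.resize(a,None,fx=k,fy=k,interpolation=cv2.INTER_CUBIC);return np.clip(a,0,255).astype(np.uint8)
h=cv2.cvtColor(c,cv2.COLOR_BGR2HSV)
gr=np.clip((g/np.maximum(r,1)-.4)*400,0,255)
out=np.hstack([cv2.cvtColor(up(np.clip(r*1.2,0,255)),cv2.COLOR_GRAY2BGR)[:, :400],cv2.cvtColor(up(gr),cv2.COLOR_GRAY2BGR)[:, :400]])
cv2.imwrite("pics/nut2.png",out)
for name,a in(("R",r),("G",g),("H",h[...,0]),("S",h[...,1])):
    print(name)
    for row in a:print(' '.join(f"{int(x):3d}" for x in row))
E
```

```text
R
189 180 162 133 103  85  81  83 102 148 179 188 191 188 187 187 186
179 131  94  83  74  70  74  73  75  79 111 159 188 189 189 188 188
124  80  72  73  71  77  76  76  73  74  76 109 164 192 189 186 185
 86  70  70  74  77  74  77  73  74  76  72  79 127 169 183 184 185
 68  72  71  73  73  74  84  86  90  99  97  84  80 153 182 181 190
 67  68  72  71  68  81 107 144 166 166 170 153 130 153 183 188 190
 64  67  68  68  74 109 118 115 107 109 126 133 156 158 178 189 191
 66  64  63  67  97 157 172 151 126 126 133 155 136 131 168 186 188
 60  60  62  55  94 151 152 148 168 178 155 133 105 120 172 184 187
 56  62  63  59  86 124 126 158 184 182 164 117  89 135 175 184 184
 64  60  62  56  84 103 116 155 171 141 102  90  97 159 184 185 186
 73  63  60  59  86  99  91  92 104 102  90  94 132 172 184 187 187
114  71  60  54  80 101  96  86  79  81  87 125 167 184 186 190 188
165 124  82  57  64  87  94  93  85  91 122 162 184 190 190 190 199
190 184 149 108  85  81 105 118 123 140 167 185 188 190 190 193 194
189 190 192 185 173 157 162 174 184 183 186 188 191 192 194 195 179
188 188 18
[... 3103 characters left out ...]
 143  56   3   1   3
  8   4   8   9 114 147 148 140 143 145 140 150 134  40   6   3   3
  9   0   4  39 122 144 136 144 143 144 143 142 112  30   7   1   3
 16  13   4  32 115 136 134 146 143 145 145 130  79  10   1   3   1
  7   4   4  30 119 137 129 130 137 130 133 111  37   7   0   1   1
  2   4  13  14 105 136 138 133 139 126 114  55   8   1   1   1   3
  2   2   3   9  48 114 133 134 123  92  46   8   4   3   1   1   1
  3   3   0   7   3  31  75  71  52  16   5   1   3   3   3   1   3
  0   1   1   1   4   3   3   3   3   4   1   0   1   0   3   3   0
  1   3   3   1   1   1   1   0   3   1   4   1   1   1   1   3   2
  1   1   4   3   0   1   3   1   1   4   1   1   4   4   3   3  12
```

View pics/nut2.png

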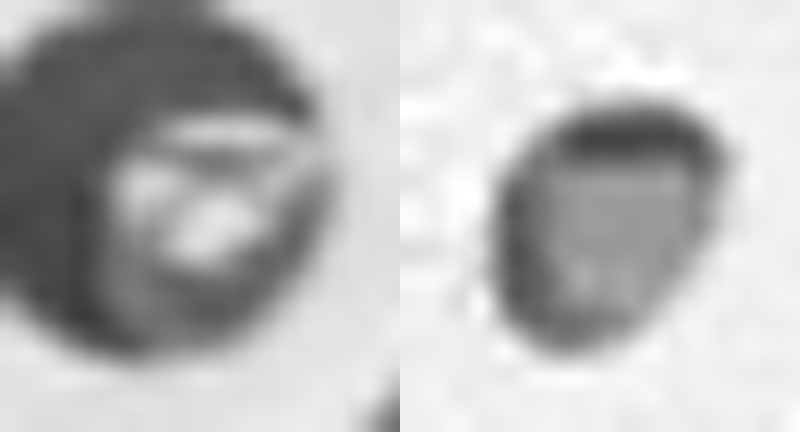

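The hue map shows the nut's top edge running from about (250.7,186.5) to (257,186.2), with the left edge leaning slightly. That puts the square at about +5 to +8° in world yaw (mod 90). I'm going to the grip now.

Call:
step_arm(
  plan=[
    [8.5, [2.0, 3.1, 0.2], 0.105],
    [8.5, [2.0, 3.1, 0.2], 0.105],
    [8.5, [2.0, 3.1, 0.2], 0.105],
    [8.5, [2.0, 3.1, 0.2], 0.105],
    [8.5, [2.0, 3.1, 0.2], 0.105],
    [8.5, [2.0, 3.1, 0.2], 0.105],
    [8.5, [2.0, 3.1, 0.2], 0.105],
    [8.5, [2.0, 3.1, 0.2], 0.105],
    [8.5, [2.0, 3.1, 0.2], 0.105],
    [8.5, [2.0, 3.1, 0], 0.105],
  ],
)

```text
time_s: 1.1
position: [0.5069, -0.2116, 0.2491]
tool_rot: [0.0, 0.65, 0.76, -0.006]
wrist_force: [2.3, -0.3, -0.5]
grip_width: 0.998
```

```bash
cat > st.py <<'E'
from h import *
s=ctrl.read_state();q=s["tool_rot"];R=np.zeros((3,3))
from scipy.spatial.transform import Rotation as Ro
M=Ro.from_quat([q[1],q[2],q[3],q[0]]).as_matrix()
print("t",s["time_s"],"pos",np.round(s["position"]*100,2),"jaw deg %.2f"%(np.degrees(np.arctan2(M[1,1],M[0,1]))),"zaxis",np.round(M[:,2],4),"F",np.round(s["wrist_force"],2),"T",np.round(s["wrist_torque"],3),"w",round(s["grip_width"],3),"v",np.round(np.abs(s["qvel"]).max(),3),"j",np.round(s["joint_pos"],2))
E
python3 st.py
```

```text
t 1.1 pos [ 50.69 -21.16  24.91] jaw deg 8.98 zaxis [-0.0065 -0.0091 -0.9999] F [ 2.29 -0.33 -0.45] T [-0.051 -0.073 -0.047] w 0.998 v 0.544 j [ 0.63  0.38 -0.41  1.77  0.19  1.04  0.3 ]
```

Call:
step_arm(
  plan=[
    [8.5, [2.2, 2.6, 0], 0.083],
    [8.5, [2.0, 2.4, 0], 0.08],
    [8.5, [0, 0, 0], 0],
    [8.5, [0, 0, 0], 0],
  ],
)

```text
time_s: 1.43
position: [0.5538, -0.1478, 0.2486]
tool_rot: [-0.0, 0.574, 0.819, -0.003]
wrist_force: [-0.6, -1.1, 0.6]
grip_width: 0.993
```

```bash
python3 st.py
```

```text
t 1.4333 pos [ 55.38 -14.78  24.86] jaw deg 19.90 zaxis [-0.0035 -0.0045 -1.    ] F [-0.56 -1.11  0.64] T [-0.022  0.022 -0.014] w 0.993 v 0.057 j [ 0.54  0.43 -0.47  1.71  0.22  1.06  0.34]
```

Call:
step_arm(
  plan=[
    [8.5, [-0.3, -1.0, 0], -0.02],
    [8.5, [0, 0, 0], 0],
    [8.5, [0, 0, 0], 0],
  ],
)

```text
time_s: 1.68
position: [0.5491, -0.1599, 0.2478]
tool_rot: [-0.001, 0.584, 0.812, -0.004]
wrist_force: [-0.3, 0.2, -0.8]
grip_width: 0.998
```

```bash
python3 st.py; python3 - <<'E'
from h import *
for n in("scene","top"):
    im,d=cams.read_camera(n);cv2.imwrite(f"pics/{n}1.png",im)
s=cv2.imread("pics/scene1.png")[150:300,210:360];t=cv2.imread("pics/top1.png")[140:240,310:430]
cv2.imwrite("pics/c1.png",np.hstack([cv2.resize(s,(400,400)),cv2.resize(t,(400,400))]))
E
```

```text
t 1.6833 pos [ 54.91 -15.99  24.78] jaw deg 18.49 zaxis [-0.0057 -0.0045 -1.    ] F [-0.29  0.19 -0.79] T [0.063 0.024 0.008] w 0.998 v 0.04 j [ 0.55  0.43 -0.46  1.71  0.22  1.06  0.34]
```

View pics/c1.png

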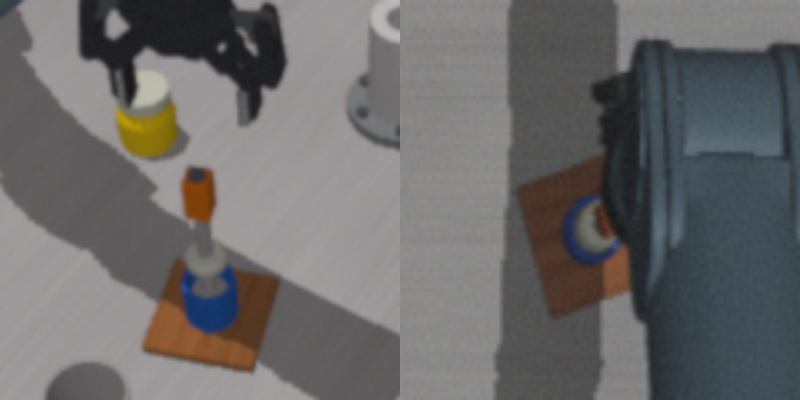

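The crop shows the open fingers straddling the grip line at about (200,190), with the extension upright below. I'm descending now.

Call:
step_arm(
  plan=[
    [8.5, [0.05, 0, -1.8], 0],
    [8.5, [0, 0, -1.8], 0],
    [8.5, [0, 0, -1.8], 0],
    [8.5, [0, 0, -1.5], 0],
    [8.5, [0, 0, -1.0], 0],
    [8.5, [0, 0, -0.5], 0],
    [8.5, [0, 0, 0], 0],
    [8.5, [0, 0, 0], 0],
  ],
)

```text
time_s: 2.45
position: [0.5482, -0.167, 0.1625]
tool_rot: [0.002, 0.589, 0.808, -0.004]
wrist_force: [0.3, 0.3, 0.3]
grip_width: 0.995
```

```bash
python3 st.py
```

```text
t 2.45 pos [ 54.82 -16.7   16.25] jaw deg 17.81 zaxis [-0.0026 -0.0088 -1.    ] F [0.32 0.31 0.32] T [ 0.099 -0.005 -0.007] w 0.995 v 0.004 j [ 0.53  0.53 -0.43  1.79  0.28  0.89  0.29]
```

Call:
step_arm(
  plan=[
    [8.5, [0.1, 0.4, -0.6], 0.01],
    [8.5, [0.05, 0.2, -0.5], 0],
    [8.5, [0, 0, 0], 0],
    [8.5, [0, 0, 0], 0],
    [8.5, [0, 0, 0], 0],
  ],
)

```text
time_s: 2.87
position: [0.5518, -0.1605, 0.153]
tool_rot: [0.004, 0.585, 0.811, -0.003]
wrist_force: [0.2, 0.4, 0.5]
grip_width: 0.995
```

```bash
python3 st.py
```

```text
t 2.8667 pos [ 55.18 -16.05  15.3 ] jaw deg 18.45 zaxis [ 0.0019 -0.0099 -0.9999] F [0.21 0.4  0.5 ] T [ 0.027 -0.034  0.017] w 0.995 v 0.005 j [ 0.52  0.54 -0.42  1.79  0.29  0.87  0.28]
```

Call:
step_arm(
  plan=[
    [2.0, [-0.15, 0, -0.3], 0],
    [1.5, [0, 0, 0], 0],
    [1.5, [0, 0, 0], 0],
    [1.5, [0, 0, 0], 0],
    [1.5, [0, 0, 0], 0],
    [1.5, [0, 0, 0], 0],
  ],
)

```text
time_s: 3.37
position: [0.5507, -0.1608, 0.1506]
tool_rot: [0.005, 0.585, 0.811, -0.003]
wrist_force: [0.7, 0.0, 1.7]
grip_width: 0.253
```

```bash
python3 st.py
```

```text
t 3.3667 pos [ 55.07 -16.08  15.06] jaw deg 18.44 zaxis [ 0.0035 -0.0106 -0.9999] F [0.68 0.04 1.74] T [-0.006 -0.138 -0.002] w 0.253 v 0.002 j [ 0.52  0.54 -0.42  1.8   0.3   0.86  0.28]
```

Gripped at 21.5 mm. I'm lifting.

Call:
step_arm(
  plan=[
    [1.5, [0, 0, 0.6], 0],
    [1.5, [0, 0, 1.0], 0],
    [1.5, [0, 0, 1.2], 0],
    [1.5, [0, 0, 1.5], 0],
    [1.5, [0, 0, 1.5], 0],
    [1.5, [0, 0, 1.5], 0],
  ],
)

```text
time_s: 3.87
position: [0.5481, -0.1606, 0.2258]
tool_rot: [0.002, 0.585, 0.811, -0.004]
wrist_force: [-0.3, 0.1, -2.8]
grip_width: 0.245
```

```bash
python3 st.py
```

```text
t 3.8667 pos [ 54.81 -16.06  22.58] jaw deg 18.46 zaxis [-0.0022 -0.0085 -1.    ] F [-0.27  0.08 -2.76] T [0.022 0.018 0.005] w 0.245 v 0.392 j [ 0.55  0.45 -0.46  1.74  0.24  1.01  0.32]
```

Call:
step_arm(
  plan=[
    [1.5, [0, 0, 2.0], 0],
    [1.5, [0, 0, 2.0], 0],
    [1.5, [0.1, 1.0, 1.5], 0],
    [1.5, [0.2, 2.0, 0.5], -0.02],
    [1.5, [0.2, 2.5, 0], -0.02],
    [1.5, [0.2, 2.5, 0], -0.02],
    [1.5, [0.2, 2.5, 0], -0.02],
    [1.5, [0.2, 2.5, 0], -0.02],
    [1.5, [0.2, 2.5, 0], -0.02],
    [1.5, [0.2, 2.5, 0], -0.02],
    [1.5, [0.2, 2.5, 0], -0.02],
    [1.5, [0.2, 2.5, 0], -0.02],
  ],
)

```text
time_s: 4.87
position: [0.5628, 0.0708, 0.3059]
tool_rot: [0.006, 0.663, 0.748, -0.006]
wrist_force: [0.2, 0.3, -3.9]
grip_width: 0.249
```

```bash
python3 st.py
```

```text
t 4.8667 pos [56.28  7.08 30.59] jaw deg 6.89 zaxis [ 7.000e-04 -1.600e-02 -9.999e-01] F [ 0.16  0.31 -3.92] T [ 0.05  -0.02  -0.013] w 0.249 v 0.828 j [ 0.19  0.37 -0.52  1.65  0.21  1.18 -0.27]
```

Call:
step_arm(
  plan=[
    [1.5, [0.1, 2.0, 0], 0],
    [1.5, [0.1, 1.6, 0], 0],
    [1.5, [0.1, 1.2, 0], 0],
    [1.5, [0.1, 0.8, 0], 0],
    [1.5, [0, 0.4, 0], 0],
    [1.5, [0, 0, 0], 0],
    [1.5, [0, 0, 0], 0],
    [1.5, [0, 0, 0], 0],
  ],
)

```text
time_s: 5.53
position: [0.5639, 0.1394, 0.3108]
tool_rot: [0.005, 0.661, 0.751, -0.005]
wrist_force: [-0.3, -0.7, -4.9]
grip_width: 0.253
```

```bash
python3 st.py
```

```text
t 5.5333 pos [56.39 13.94 31.08] jaw deg 7.28 zaxis [ 3.000e-04 -1.420e-02 -9.999e-01] F [-0.3  -0.7  -4.88] T [ 0.004 -0.026 -0.014] w 0.253 v 0.013 j [ 0.08  0.4  -0.54  1.61  0.23  1.2  -0.39]
```

Call:
step_arm(
  plan=[
    [1.5, [0.2, 0.7, 0], 0],
    [1.5, [0.2, 0.6, 0], 0],
    [1.5, [0.1, 0.3, 0], 0],
    [1.5, [0, 0, 0], 0],
    [1.5, [0, 0, 0], 0],
    [1.5, [0, 0, 0], 0],
  ],
)

```text
time_s: 6.03
position: [0.5701, 0.1535, 0.3104]
tool_rot: [0.005, 0.663, 0.749, -0.006]
wrist_force: [0.0, 0.0, -3.0]
grip_width: 0.25
```

```bash
python3 st.py; python3 - <<'E'
from h import *
for n in("scene","top"):
    im,d=cams.read_camera(n);cv2.imwrite(f"pics/{n}2.png",im);np.save(f"pics/{n}2.npy",d)
s=cv2.imread("pics/scene2.png")[60:210,290:440];t=cv2.imread("pics/top2.png")[130:250,190:310]
cv2.imwrite("pics/c2.png",np.hstack([cv2.resize(s,(400,400)),cv2.resize(t,(400,400))]))
E
```

```text
t 6.0333 pos [57.01 15.35 31.04] jaw deg 7.00 zaxis [-6.000e-04 -1.600e-02 -9.999e-01] F [ 0.04  0.05 -3.03] T [ 0.033  0.002 -0.001] w 0.25 v 0.003 j [ 0.05  0.42 -0.54  1.58  0.24  1.21 -0.42]
```

View pics/c2.png

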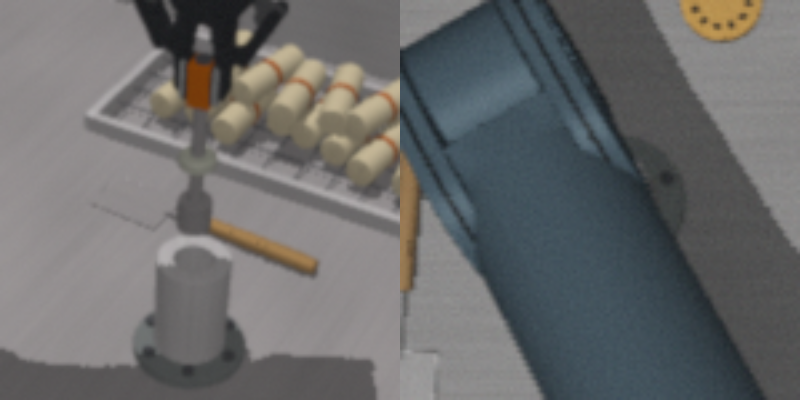

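The scene crop shows the extension hanging upright above the bore, with the socket at about (195,210) and the mouth at (195,258). I'll measure the axis against the mouth in this same view using depth.

```bash
cat > ax.py <<'E'
from h import *
import sys
def run(im,D,zo,near=(.57,.157)):
    P=cloud("scene",D).reshape(-1,3)
    o,_=ray("scene",(0,0))
    k=(np.hypot(P[:,0]-near[0],P[:,1]-near[1])<.035)&(D.reshape(-1)>0)
    Q=P[k]
    for nm,a,b,r in(("socket",.004,.028,.0165),("shaft lo",.036,.066,.0065),("collar",.069,.081,.018),("shaft hi",.085,.13,.0065)):
        q=Q[(Q[:,2]>zo+a)&(Q[:,2]<zo+b)]
        if len(q)<8:print(nm,len(q));continue
        # centre known radius: least squares
        from scipy.optimize import least_squares
        v=(o[:2]-np.median(q[:,:2],0));v/=np.linalg.norm(v)
        f=least_squares(lambda c:np.hypot(q[:,0]-c[0],q[:,1]-c[1])-r,np.median(q[:,:2],0)-v*r,loss="soft_l1",f_scale=.002)
        print(nm,len(q),np.round(f.x*1000,1),"rms mm",round(1000*np.sqrt(np.mean(f.fun**2)),1))
if __name__=="__main__":
    n=sys.argv[1];zo=float(sys.argv[2])
    run(cv2.imread(f"pics/scene{n}.png"),np.load(f"pics/scene{n}.npy"),zo)
E
python3 ax.py 2 0.170
python3 - <<'E'
from h import *
# same fit for tube outer side, scene and original
D=np.load("pics/scene0.npy");P=cloud("scene",D).reshape(-1,3)
from scipy.optimize import least_squares
q=P[(np.hypot(P[:,0]-.569,P[:,1]-.159)<.045)&(P[:,2]>.03)&(P[:,2]<.115)]
f=least_squares(lambda c:np.hypot(q[:,0]-c[0],q[:,1]-c[1])-.037,[.569,.159],loss="soft_l1",f_scale=.002);print("tube",len(q),f.x)
# image line of extension axis: column midpoints at several rows, orange & shaft
im=cv2.imread("pics/scene2.png");h=cv2.cvtColor(im,cv2.COLOR_BGR2HSV)
print(proj("scene",[[.569,.159,.125],[.569,.159,.17],[.569,.159,.245],[.569,.159,.33]]))
for y in range(78,158,4):print(y,[int(v) for v in im[y,350:380].mean(1)])
E
```

```text
socket 102 [568.5 152.2] rms mm 1.3
shaft lo 46 [568.8 151.5] rms mm 1.5
collar 91 [568.3 154.4] rms mm 3.9
shaft hi 87 [568.8 152.1] rms mm 1.4
tube 726 [0.56817619 0.15783546]
[[362.47456011 156.37304214]
 [363.30057364 142.75063562]
 [364.7823489  118.31357243]
 [366.64238176  87.63838039]]
78 [111, 91, 64, 44, 32, 32, 29, 26, 28, 26, 27, 35, 63, 87, 97, 102, 104, 104, 101, 83, 49, 31, 29, 31, 31, 31, 30, 29, 29, 33]
82 [95, 89, 86, 84, 75, 52, 34, 50, 63, 55, 39, 46, 55, 57, 50, 50, 50, 49, 51, 50, 40, 29, 29, 29, 33, 30, 27, 29, 30, 30]
86 [104, 114, 131, 136, 120, 78, 46, 76, 86, 63, 58, 61, 62, 63, 62, 63, 64, 64, 62, 60, 78, 77, 53, 34, 31, 29, 47, 107, 129, 123]
90 [122, 133, 136, 139, 115, 72, 50, 76, 79, 59, 56, 62, 62, 62, 62, 63, 63, 61, 57, 70, 83, 80, 57, 32, 28, 30, 55, 104, 125, 129]
94 [166, 174, 173, 170, 165, 147, 119, 96, 78, 55, 57, 62, 62, 62, 61, 62, 63, 61, 60, 79, 88, 71, 46, 31, 32, 52, 82, 100, 107, 109]
98 [107, 110, 115, 126, 129, 124, 116, 107, 98, 86, 72, 62, 62, 62, 62, 62, 62, 61, 62, 80, 88, 82, 86, 88, 94, 99, 116, 129, 136, 134]
102 [104, 105, 106
[... 1327 characters left out ...]
, 120, 94, 78, 79, 82, 86, 88, 88, 88, 87, 89, 87, 82, 84, 112, 134, 141, 140, 139, 140, 140, 140, 140, 139, 139]
142 [131, 124, 134, 139, 124, 108, 88, 77, 80, 82, 84, 86, 86, 86, 87, 85, 84, 80, 82, 111, 124, 128, 131, 136, 139, 140, 139, 140, 140, 140]
146 [144, 143, 141, 142, 142, 141, 130, 108, 91, 85, 86, 86, 85, 85, 86, 85, 83, 79, 77, 83, 90, 99, 107, 113, 120, 121, 116, 119, 123, 123]
150 [144, 148, 155, 163, 169, 172, 174, 177, 178, 174, 171, 173, 174, 174, 174, 175, 175, 174, 172, 168, 160, 147, 131, 106, 89, 85, 80, 79, 82, 86]
154 [174, 176, 176, 174, 171, 152, 124, 109, 107, 107, 107, 109, 110, 110, 109, 108, 107, 110, 122, 149, 168, 174, 174, 173, 172, 165, 153, 146, 142, 139]
```

The socket axis is at (568.5, 152.2) mm and the tube at (568.2, 157.8) in the same camera, so I need about +5.7 mm in y.

Call:
step_arm(
  plan=[
    [1.5, [0, 0.3, 0], 0],
    [1.5, [0, 0.2, 0], 0],
    [1.5, [0, 0, 0], 0],
    [1.5, [0, 0, 0], 0],
    [1.5, [0, 0, 0], 0],
  ],
)

```text
time_s: 6.55
position: [0.5699, 0.1586, 0.3104]
tool_rot: [0.005, 0.663, 0.749, -0.006]
wrist_force: [0.1, -0.6, -3.9]
grip_width: 0.248
```

```bash
python3 st.py
```

```text
t 6.55 pos [56.99 15.86 31.04] jaw deg 6.97 zaxis [-5.000e-04 -1.640e-02 -9.999e-01] F [ 0.11 -0.59 -3.89] T [ 0.042  0.009 -0.013] w 0.248 v 0.002 j [ 0.04  0.42 -0.54  1.58  0.24  1.22 -0.43]
```

Call:
step_arm(
  plan=[
    [1.5, [0, 0.05, -0.6], 0],
    [1.5, [0, 0.04, -0.6], 0],
    [1.5, [0, 0.04, -0.6], 0],
    [1.5, [0, 0.04, -0.6], 0],
    [1.5, [0, 0.04, -0.6], 0],
    [1.5, [0, 0, -0.2], 0],
    [1.5, [0, 0, 0], 0],
    [1.5, [0, 0, 0], 0],
  ],
)

```text
time_s: 7.22
position: [0.5692, 0.1603, 0.2736]
tool_rot: [0.005, 0.663, 0.749, -0.007]
wrist_force: [-0.1, -0.0, -3.4]
grip_width: 0.25
```

```bash
python3 st.py
```

```text
t 7.2167 pos [56.92 16.03 27.36] jaw deg 6.95 zaxis [-0.0028 -0.0172 -0.9998] F [-0.14 -0.03 -3.38] T [ 0.075  0.025 -0.014] w 0.25 v 0.005 j [ 0.03  0.45 -0.53  1.62  0.26  1.15 -0.45]
```

```bash
python3 - <<'E'
from h import *
im,d=cams.read_camera("scene");cv2.imwrite("pics/scene3.png",im);np.save("pics/scene3.npy",d)
cv2.imwrite("pics/c3.png",cv2.resize(im[90:220,310:420],None,fx=5,fy=4.6,interpolation=cv2.INTER_CUBIC))
E
python3 ax.py 3 0.133
```

```text
socket 95 [567.5 158.8] rms mm 1.3
shaft lo 39 [567.8 158.2] rms mm 1.5
collar 81 [567.2 160.1] rms mm 4.3
shaft hi 82 [567.7 159.4] rms mm 1.4
```

View pics/c3.png

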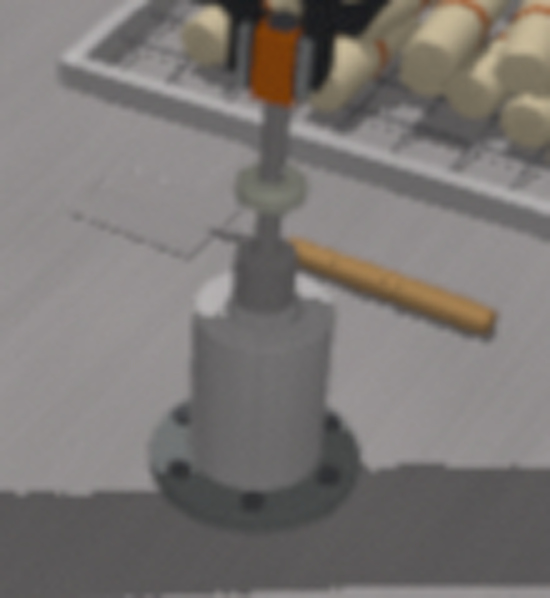

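The socket is centred over the mouth to within about 1 mm. I'll correct by (+0.5, -0.8) mm and enter.

Call:
step_arm(
  plan=[
    [1.5, [0.05, -0.07, -0.3], 0],
    [1.5, [0, 0, -0.3], 0],
    [1.5, [0, 0, -0.4], 0],
    [1.5, [0, 0, -0.4], 0],
    [1.5, [0, 0, -0.2], 0],
    [1.5, [0, 0, 0], 0],
  ],
)

```text
time_s: 7.77
position: [0.5704, 0.1596, 0.257]
tool_rot: [0.005, 0.663, 0.749, -0.007]
wrist_force: [0.3, -0.3, -3.1]
grip_width: 0.248
```

```bash
python3 st.py
```

```text
t 7.7667 pos [57.04 15.96 25.7 ] jaw deg 6.93 zaxis [-8.000e-04 -1.670e-02 -9.999e-01] F [ 0.29 -0.28 -3.14] T [0.007 0.045 0.015] w 0.248 v 0.003 j [ 0.03  0.47 -0.53  1.64  0.27  1.11 -0.46]
```

Call:
step_arm(
  plan=[
    [1.5, [-0.05, 0, -0.5], 0],
    [1.5, [0, 0, -0.6], 0],
    [1.5, [0, 0, -0.6], 0],
    [1.5, [0, 0, -0.6], 0],
    [1.5, [0, 0, -0.6], 0],
    [1.5, [0, 0, -0.4], 0],
    [1.5, [0, 0, -0.2], 0],
    [1.5, [0, 0, 0], 0],
  ],
)

```text
time_s: 8.43
position: [0.5694, 0.1594, 0.2174]
tool_rot: [0.005, 0.663, 0.749, -0.007]
wrist_force: [-0.1, 0.4, -3.6]
grip_width: 0.246
```

```bash
python3 st.py
```

```text
t 8.4333 pos [56.94 15.94 21.74] jaw deg 6.93 zaxis [-0.002  -0.017  -0.9999] F [-0.12  0.44 -3.64] T [-0.029 -0.007  0.026] w 0.246 v 0.005 j [ 0.02  0.51 -0.52  1.68  0.3   1.04 -0.48]
```

Call:
step_arm(
  plan=[
    [1.5, [0.02, 0, -0.4], 0],
    [1.5, [0, 0, -0.4], 0],
    [1.5, [0, 0, -0.4], 0],
    [1.5, [0, 0, -0.2], 0],
    [1.5, [0, 0, -0.1], 0],
    [1.5, [0, 0, 0], 0],
  ],
)

```text
time_s: 8.93
position: [0.57, 0.1595, 0.2012]
tool_rot: [0.005, 0.663, 0.748, -0.007]
wrist_force: [-0.3, -0.3, -3.0]
grip_width: 0.247
```

```bash
python3 st.py; python3 - <<'E'
from h import *
im,d=cams.read_camera("scene");cv2.imwrite("pics/scene4.png",im);np.save("pics/scene4.npy",d)
cv2.imwrite("pics/c4.png",cv2.resize(im[110:200,320:410],None,fx=6,fy=6,interpolation=cv2.INTER_CUBIC))
E
python3 ax.py 4 0.063
```

```text
t 8.9333 pos [57.   15.95 20.12] jaw deg 6.92 zaxis [-0.001  -0.0167 -0.9999] F [-0.28 -0.29 -2.99] T [ 0.052  0.017 -0.019] w 0.247 v 0.002 j [ 0.02  0.53 -0.51  1.7   0.31  1.01 -0.49]
socket 81 [581.5 142. ] rms mm 6.2
shaft lo 308 [579.7 145.9] rms mm 21.3
collar 98 [567.5 161.1] rms mm 4.7
shaft hi 67 [568.9 158.2] rms mm 1.3
```

View pics/c4.png

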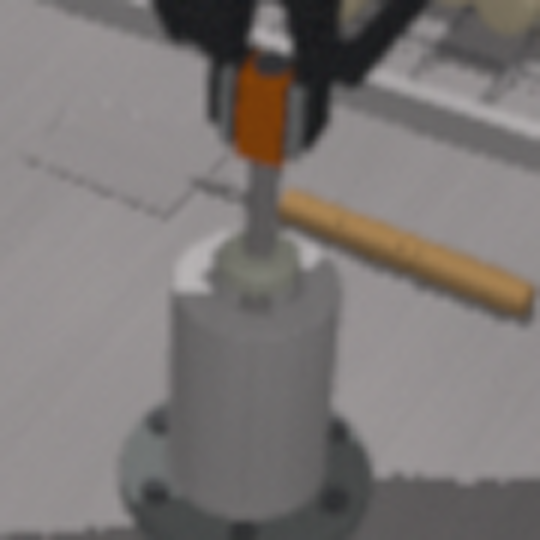

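The collar, at crop (257,265), sits central just above the mouth. I'm continuing slowly while watching the force.

Call:
step_arm(
  plan=[
    [1.5, [0, 0, -0.2], 0],
    [1.5, [0, 0, -0.2], 0],
    [1.5, [0, 0, -0.2], 0],
    [1.5, [0, 0, -0.15], 0],
    [1.5, [0, 0, -0.1], 0],
  ],
)

```text
time_s: 9.4
position: [0.5707, 0.1598, 0.1928]
tool_rot: [0.006, 0.663, 0.748, -0.006]
wrist_force: [0.6, -0.2, -3.7]
grip_width: 0.255
```

```bash
python3 st.py
```

```text
t 9.4 pos [57.07 15.98 19.28] jaw deg 6.92 zaxis [ 6.000e-04 -1.610e-02 -9.999e-01] F [ 0.64 -0.24 -3.69] T [-0.013  0.058  0.   ] w 0.255 v 0.025 j [ 0.01  0.54 -0.51  1.7   0.32  0.99 -0.49]
```

Call:
step_arm(
  plan=[
    [1.5, [-0.06, 0, -0.2], 0],
    [1.5, [0, 0, -0.2], 0],
    [1.5, [0, 0, -0.2], 0],
    [1.5, [0, 0, -0.1], 0],
  ],
)

```text
time_s: 9.73
position: [0.57, 0.1598, 0.1851]
tool_rot: [0.006, 0.663, 0.748, -0.006]
wrist_force: [0.3, -0.8, -3.1]
grip_width: 0.252
```

```bash
python3 st.py
```

```text
t 9.7333 pos [57.   15.98 18.51] jaw deg 6.92 zaxis [ 7.000e-04 -1.620e-02 -9.999e-01] F [ 0.28 -0.76 -3.14] T [ 0.009 -0.018  0.068] w 0.252 v 0.025 j [ 0.01  0.54 -0.5   1.71  0.33  0.97 -0.5 ]
```

Call:
step_arm(
  plan=[
    [1.5, [0, 0, -0.12], 0],
    [1.5, [0, 0, -0.12], 0],
    [1.5, [0, 0, -0.12], 0],
  ],
)

```text
time_s: 9.98
position: [0.57, 0.1598, 0.181]
tool_rot: [0.006, 0.663, 0.748, -0.006]
wrist_force: [-0.3, -0.4, -2.3]
grip_width: 0.246
```

```bash
python3 st.py
```

```text
t 9.9833 pos [57.   15.98 18.1 ] jaw deg 6.92 zaxis [ 5.000e-04 -1.610e-02 -9.999e-01] F [-0.32 -0.35 -2.32] T [0.05  0.054 0.   ] w 0.246 v 0.028 j [ 0.01  0.55 -0.5   1.72  0.33  0.97 -0.5 ]
```

Call:
step_arm(
  plan=[
    [1.5, [0, 0, -0.12], 0],
    [1.5, [0, 0, -0.12], 0],
  ],
)

```text
time_s: 10.15
position: [0.5699, 0.1598, 0.1784]
tool_rot: [0.006, 0.663, 0.748, -0.006]
wrist_force: [-0.1, 0.1, -3.6]
grip_width: 0.249
```

```bash
python3 st.py
```

```text
t 10.15 pos [56.99 15.98 17.84] jaw deg 6.92 zaxis [ 4.000e-04 -1.620e-02 -9.999e-01] F [-0.08  0.08 -3.55] T [0.082 0.037 0.064] w 0.249 v 0.029 j [ 0.01  0.55 -0.5   1.72  0.33  0.96 -0.5 ]
```

The origin is at about 37.8 mm, already past the nut's shoulder line at 41 mm with no resistance, so the socket has gone over the square. I'm continuing to the seat.

Call:
step_arm(
  plan=[
    [1.5, [0, 0, -0.12], 0],
    [1.5, [0, 0, -0.12], 0],
    [1.5, [0, 0, -0.12], 0],
    [1.5, [0, 0, -0.12], 0],
  ],
)

```text
time_s: 10.48
position: [0.5699, 0.1598, 0.1731]
tool_rot: [0.006, 0.663, 0.748, -0.006]
wrist_force: [-0.5, -0.2, -3.6]
grip_width: 0.251
```

```bash
python3 st.py
```

```text
t 10.4833 pos [56.99 15.98 17.31] jaw deg 6.92 zaxis [ 4.000e-04 -1.620e-02 -9.999e-01] F [-0.47 -0.19 -3.62] T [ 0.029  0.058 -0.033] w 0.251 v 0.029 j [ 0.01  0.56 -0.5   1.72  0.34  0.95 -0.51]
```

Call:
step_arm(
  plan=[
    [1.5, [0, 0, -0.1], 0],
    [1.5, [0, 0, -0.1], 0],
  ],
)

```text
time_s: 10.65
position: [0.5699, 0.1598, 0.1708]
tool_rot: [0.005, 0.663, 0.748, -0.006]
wrist_force: [0.2, 0.9, -3.6]
grip_width: 0.249
```

```bash
python3 st.py
```

```text
t 10.65 pos [56.99 15.98 17.08] jaw deg 6.92 zaxis [ 2.000e-04 -1.630e-02 -9.999e-01] F [ 0.21  0.89 -3.62] T [ 0.031  0.065 -0.021] w 0.249 v 0.025 j [ 0.    0.56 -0.5   1.72  0.34  0.95 -0.51]
```

Call:
step_arm(
  plan=[
    [1.5, [0, 0, -0.08], 0],
    [1.5, [0, 0, -0.08], 0],
  ],
)

```text
time_s: 10.82
position: [0.5699, 0.1598, 0.169]
tool_rot: [0.005, 0.663, 0.748, -0.006]
wrist_force: [0.3, 0.7, -3.7]
grip_width: 0.245
```

```bash
python3 st.py
```

```text
t 10.8167 pos [56.99 15.98 16.9 ] jaw deg 6.91 zaxis [ 2.000e-04 -1.620e-02 -9.999e-01] F [ 0.32  0.71 -3.75] T [-0.033  0.048  0.02 ] w 0.245 v 0.019 j [ 0.    0.56 -0.5   1.72  0.34  0.94 -0.51]
```

Call:
step_arm(
  plan=[
    [1.5, [0, 0, -0.06], 0],
    [1.5, [0, 0, -0.05], 0],
  ],
)

```text
time_s: 10.98
position: [0.5701, 0.16, 0.1686]
tool_rot: [0.006, 0.663, 0.748, -0.006]
wrist_force: [-2.7, -1.6, 3.7]
grip_width: 0.253
```

```bash
python3 st.py
```

```text
t 10.9833 pos [57.01 16.   16.86] jaw deg 6.91 zaxis [ 7.000e-04 -1.620e-02 -9.999e-01] F [-2.74 -1.59  3.69] T [-0.194  0.755  0.006] w 0.253 v 0.004 j [ 0.    0.57 -0.5   1.72  0.34  0.94 -0.51]
```

Contact came at TCP z = 0.1686, exactly the expected home height, with +7 N. The socket is fully home. I'll ease the pressure and start turning clockwise in small steps, watching the torque.

Call:
step_arm(
  plan=[
    [1.5, [-0.02, -0.02, 0.02], -0.03],
    [1.5, [0, 0, 0], -0.04],
  ],
)

```text
time_s: 11.15
position: [0.57, 0.1599, 0.169]
tool_rot: [0.005, 0.689, 0.724, -0.006]
wrist_force: [1.1, -0.8, -3.5]
grip_width: 0.253
```

```bash
cat > tq.py <<'E'
from h import *
from scipy.spatial.transform import Rotation as Ro
s=ctrl.read_state();q=s["tool_rot"];M=Ro.from_quat([q[1],q[2],q[3],q[0]]).as_matrix()
print("t %.2f"%s["time_s"],"pos",np.round(s["position"]*100,2),"jaw %.2f deg"%np.degrees(np.arctan2(M[1,1],M[0,1])),"F",np.round(s["wrist_force"],1),"Tz %.3f"%s["wrist_torque"][2],"T",np.round(s["wrist_torque"][:2],2),"e7 %.3f v7 %.3f j7 %.3f"%(s["effort"][6],s["qvel"][6],s["joint_pos"][6]))
E
python3 tq.py
```

```text
t 11.15 pos [57.   15.99 16.9 ] jaw 2.83 deg F [ 1.1 -0.8 -3.5] Tz -0.021 T [ 0.05 -0.03] e7 0.724 v7 -0.428 j7 -0.572
```

Call:
step_arm(
  plan=[
    [1.5, [0, 0, 0], -0.04],
    [1.5, [0, 0, 0], -0.04],
  ],
)

```text
time_s: 11.32
position: [0.5698, 0.1597, 0.1687]
tool_rot: [0.005, 0.719, 0.695, -0.006]
wrist_force: [-1.4, -0.5, -3.0]
grip_width: 0.251
```

```bash
python3 tq.py
```

```text
t 11.32 pos [56.98 15.97 16.87] jaw -1.97 deg F [-1.4 -0.5 -3. ] Tz 0.061 T [-0.14  0.3 ] e7 0.579 v7 -0.433 j7 -0.645
```

Call:
step_arm(
  plan=[
    [1.5, [0, 0, 0], -0.04],
    [1.5, [0, 0, 0], -0.04],
  ],
)

```text
time_s: 11.48
position: [0.5697, 0.1598, 0.1687]
tool_rot: [0.005, 0.748, 0.664, -0.006]
wrist_force: [-0.5, -0.3, -2.0]
grip_width: 0.248
```

```bash
python3 tq.py
```

```text
t 11.48 pos [56.97 15.98 16.87] jaw -6.77 deg F [-0.5 -0.3 -2. ] Tz 0.114 T [-0.07  0.14] e7 0.505 v7 -0.433 j7 -0.718
```

Call:
step_arm(
  plan=[
    [1.5, [0, 0, 0], -0.03],
    [1.5, [0, 0, 0], -0.03],
  ],
)

```text
time_s: 11.65
position: [0.5697, 0.1598, 0.1687]
tool_rot: [0.005, 0.768, 0.64, -0.007]
wrist_force: [-0.7, -0.0, -2.0]
grip_width: 0.248
```

```bash
python3 tq.py
```

```text
t 11.65 pos [56.97 15.98 16.87] jaw -10.40 deg F [-0.7 -0.  -2. ] Tz 0.041 T [-0.03  0.17] e7 0.354 v7 -0.329 j7 -0.773
```

Call:
step_arm(
  plan=[
    [1.5, [0, 0, 0], -0.03],
  ],
)

```text
time_s: 11.73
position: [0.5696, 0.1599, 0.1687]
tool_rot: [0.005, 0.778, 0.628, -0.007]
wrist_force: [-1.0, -0.7, -1.5]
grip_width: 0.251
```

```bash
python3 tq.py
```

```text
t 11.73 pos [56.96 15.99 16.87] jaw -12.18 deg F [-1.  -0.7 -1.5] Tz 0.081 T [-0.06  0.18] e7 0.358 v7 -0.325 j7 -0.800
```

Call:
step_arm(
  plan=[
    [1.5, [0, 0, 0], -0.03],
  ],
)

```text
time_s: 11.82
position: [0.5696, 0.1599, 0.1687]
tool_rot: [0.005, 0.788, 0.616, -0.007]
wrist_force: [-0.9, 0.1, -2.6]
grip_width: 0.255
```

```bash
python3 tq.py
```

```text
t 11.82 pos [56.96 15.99 16.87] jaw -13.97 deg F [-0.9  0.1 -2.6] Tz 0.014 T [0.02 0.13] e7 0.362 v7 -0.322 j7 -0.828
```

Call:
step_arm(
  plan=[
    [1.5, [0, 0, 0], -0.03],
  ],
)

```text
time_s: 11.9
position: [0.5696, 0.1599, 0.1687]
tool_rot: [0.005, 0.797, 0.603, -0.007]
wrist_force: [-0.3, -0.2, -1.5]
grip_width: 0.251
```

```bash
python3 tq.py
```

```text
t 11.90 pos [56.96 15.99 16.87] jaw -15.77 deg F [-0.3 -0.2 -1.5] Tz 0.042 T [-0.03  0.13] e7 0.362 v7 -0.324 j7 -0.855
```

The e7 effort is smooth and serves as a clean baseline: about 0.36 at this speed, with Tz around 0.05 for a free nut. I'm continuing.

Call:
step_arm(
  plan=[
    [1.5, [0, 0, 0], -0.03],
    [1.5, [0, 0, 0], -0.03],
  ],
)

```text
time_s: 12.07
position: [0.5696, 0.1599, 0.1687]
tool_rot: [0.004, 0.816, 0.578, -0.007]
wrist_force: [-1.1, 0.4, -2.6]
grip_width: 0.249
```

```bash
python3 tq.py
```

```text
t 12.07 pos [56.96 15.99 16.87] jaw -19.35 deg F [-1.1  0.4 -2.6] Tz 0.053 T [-0.06  0.07] e7 0.362 v7 -0.325 j7 -0.909
```

Call:
step_arm(
  plan=[
    [1.5, [0, 0, 0], -0.03],
  ],
)

```text
time_s: 12.15
position: [0.5696, 0.1599, 0.1687]
tool_rot: [0.004, 0.825, 0.565, -0.007]
wrist_force: [-0.3, -0.7, -2.1]
grip_width: 0.244
```

```bash
python3 tq.py
```

```text
t 12.15 pos [56.96 15.99 16.87] jaw -21.14 deg F [-0.3 -0.7 -2.1] Tz 0.006 T [-0.02  0.11] e7 0.362 v7 -0.324 j7 -0.936
```

Call:
step_arm(
  plan=[
    [1.5, [0, 0, 0], -0.03],
  ],
)

```text
time_s: 12.23
position: [0.5695, 0.1599, 0.1687]
tool_rot: [0.004, 0.834, 0.552, -0.007]
wrist_force: [-0.2, -0.3, -2.5]
grip_width: 0.248
```

```bash
python3 tq.py
```

```text
t 12.23 pos [56.95 15.99 16.87] jaw -22.93 deg F [-0.2 -0.3 -2.5] Tz 0.137 T [-0.05  0.11] e7 0.361 v7 -0.324 j7 -0.963
```

Call:
step_arm(
  plan=[
    [1.5, [0, 0, 0], -0.03],
    [1.5, [0, 0, 0], -0.03],
  ],
)

```text
time_s: 12.4
position: [0.5695, 0.16, 0.1687]
tool_rot: [0.004, 0.85, 0.526, -0.007]
wrist_force: [-0.2, -0.1, -2.0]
grip_width: 0.245
```

```bash
python3 tq.py
```

```text
t 12.40 pos [56.95 16.   16.87] jaw -26.51 deg F [-0.2 -0.1 -2. ] Tz 0.070 T [-0.03  0.13] e7 0.361 v7 -0.323 j7 -1.018
```

Call:
step_arm(
  plan=[
    [1.5, [0, 0, 0], -0.03],
  ],
)

```text
time_s: 12.48
position: [0.5695, 0.16, 0.1687]
tool_rot: [0.004, 0.858, 0.513, -0.007]
wrist_force: [-1.5, -0.7, -2.1]
grip_width: 0.248
```

```bash
python3 tq.py
```

```text
t 12.48 pos [56.95 16.   16.87] jaw -28.30 deg F [-1.5 -0.7 -2.1] Tz 0.049 T [-0.05  0.15] e7 0.361 v7 -0.322 j7 -1.045
```

Call:
step_arm(
  plan=[
    [1.5, [0, 0, 0], -0.03],
  ],
)

```text
time_s: 12.57
position: [0.5695, 0.16, 0.1687]
tool_rot: [0.004, 0.866, 0.499, -0.007]
wrist_force: [-0.1, -0.1, -3.1]
grip_width: 0.25
```

```bash
python3 tq.py
```

```text
t 12.57 pos [56.95 16.   16.87] jaw -30.09 deg F [-0.1 -0.1 -3.1] Tz 0.052 T [-0.04  0.07] e7 0.361 v7 -0.323 j7 -1.072
```

Call:
step_arm(
  plan=[
    [1.5, [0, 0, 0], -0.03],
  ],
)

```text
time_s: 12.65
position: [0.5695, 0.16, 0.1687]
tool_rot: [0.004, 0.874, 0.486, -0.007]
wrist_force: [0.7, -0.1, -3.1]
grip_width: 0.251
```

```bash
python3 tq.py
```

```text
t 12.65 pos [56.95 16.   16.87] jaw -31.88 deg F [ 0.7 -0.1 -3.1] Tz 0.035 T [-0.1   0.09] e7 0.360 v7 -0.322 j7 -1.099
```

Call:
step_arm(
  plan=[
    [1.5, [0, 0, 0], -0.03],
  ],
)

```text
time_s: 12.73
position: [0.5695, 0.1601, 0.1687]
tool_rot: [0.004, 0.882, 0.472, -0.007]
wrist_force: [-0.3, -0.8, -3.6]
grip_width: 0.249
```

```bash
python3 tq.py
```

```text
t 12.73 pos [56.95 16.01 16.87] jaw -33.66 deg F [-0.3 -0.8 -3.6] Tz 0.029 T [-0.07  0.08] e7 0.360 v7 -0.322 j7 -1.126
```

Call:
step_arm(
  plan=[
    [1.5, [0, 0, 0], -0.03],
  ],
)

```text
time_s: 12.82
position: [0.5695, 0.16, 0.1687]
tool_rot: [0.004, 0.889, 0.458, -0.007]
wrist_force: [-1.0, -1.0, -3.1]
grip_width: 0.248
```

```bash
python3 tq.py
```

```text
t 12.82 pos [56.95 16.   16.87] jaw -35.45 deg F [-1.  -1.  -3.1] Tz 0.095 T [-0.04  0.13] e7 0.360 v7 -0.323 j7 -1.153
```

Call:
step_arm(
  plan=[
    [1.5, [0, 0, 0], -0.03],
  ],
)

```text
time_s: 12.9
position: [0.5694, 0.1601, 0.1687]
tool_rot: [0.004, 0.896, 0.444, -0.007]
wrist_force: [-1.1, 0.3, -2.1]
grip_width: 0.252
```

```bash
python3 tq.py
```

```text
t 12.90 pos [56.94 16.01 16.87] jaw -37.23 deg F [-1.1  0.3 -2.1] Tz 0.242 T [0.04 0.13] e7 0.257 v7 -0.319 j7 -1.180
```

Call:
step_arm(
  plan=[
    [1.5, [0, 0, 0], -0.03],
  ],
)

```text
time_s: 12.98
position: [0.5694, 0.1601, 0.1687]
tool_rot: [0.004, 0.903, 0.431, -0.008]
wrist_force: [-0.8, -0.9, -2.5]
grip_width: 0.25
```

```bash
python3 tq.py
```

```text
t 12.98 pos [56.94 16.01 16.87] jaw -38.99 deg F [-0.8 -0.9 -2.5] Tz 0.235 T [-0.09  0.08] e7 0.170 v7 -0.321 j7 -1.207
```

Call:
step_arm(
  plan=[
    [1.5, [0, 0, 0], -0.03],
  ],
)

```text
time_s: 13.07
position: [0.5694, 0.1601, 0.1687]
tool_rot: [0.004, 0.909, 0.417, -0.008]
wrist_force: [-0.2, -0.7, -1.6]
grip_width: 0.251
```

```bash
python3 tq.py
```

```text
t 13.07 pos [56.94 16.01 16.87] jaw -40.75 deg F [-0.2 -0.7 -1.6] Tz 0.254 T [-0.08  0.11] e7 0.163 v7 -0.319 j7 -1.234
```

The ring was met between -35.5° and -37.2°: Tz jumped from 0.05 to 0.24 and e7 dropped. I'm now about 4.3° past it, so I'll stop and check how far it coasts.

Call:
step_arm(
  plan=[
    [1.5, [0, 0, 0], 0],
  ],
)

```text
time_s: 13.15
position: [0.5694, 0.1602, 0.1687]
tool_rot: [0.004, 0.909, 0.416, -0.008]
wrist_force: [-0.4, -0.7, -2.7]
grip_width: 0.251
```

```bash
python3 tq.py
```

```text
t 13.15 pos [56.94 16.02 16.87] jaw -40.77 deg F [-0.4 -0.7 -2.7] Tz 0.177 T [-0.07  0.13] e7 -0.540 v7 0.033 j7 -1.235
```

Call:
step_arm(
  plan=[
    [1.5, [0, 0, 0], 0],
  ],
)

```text
time_s: 13.23
position: [0.5694, 0.1602, 0.1687]
tool_rot: [0.004, 0.909, 0.417, -0.008]
wrist_force: [-0.1, -0.8, -2.0]
grip_width: 0.251
```

```bash
python3 tq.py
```

```text
t 13.23 pos [56.94 16.02 16.87] jaw -40.70 deg F [-0.1 -0.8 -2. ] Tz 0.201 T [-0.07  0.05] e7 -0.240 v7 -0.003 j7 -1.234
```

Call:
step_arm(
  plan=[
    [1.5, [0, 0, 0], -0.012],
    [1.5, [0, 0, 0], 0],
    [1.5, [0, 0, 0], 0],
  ],
)

```text
time_s: 13.48
position: [0.5693, 0.1603, 0.1687]
tool_rot: [0.004, 0.911, 0.412, -0.008]
wrist_force: [-0.7, -0.8, -1.6]
grip_width: 0.252
```

```bash
python3 tq.py
```

```text
t 13.48 pos [56.93 16.03 16.87] jaw -41.29 deg F [-0.7 -0.8 -1.6] Tz 0.261 T [-0.11  0.1 ] e7 -0.226 v7 -0.002 j7 -1.243
```

That's about 5° past the ring. I'll back off a hair within the socket's play to unload it, then lift straight out.

Call:
step_arm(
  plan=[
    [1.5, [0, 0, 0], 0.03],
    [1.5, [0, 0, 0], 0],
    [1.5, [0, 0, 0.2], 0],
    [1.5, [0, 0, 0.3], 0],
    [1.5, [0, 0, 0.3], 0],
  ],
)

```text
time_s: 13.9
position: [0.5693, 0.16, 0.1764]
tool_rot: [0.004, 0.905, 0.425, -0.008]
wrist_force: [-1.1, 0.2, -4.5]
grip_width: 0.254
```

```bash
python3 tq.py
```

```text
t 13.90 pos [56.93 16.   17.64] jaw -39.67 deg F [-1.1  0.2 -4.5] Tz 0.055 T [ 0.05 -0.11] e7 -0.021 v7 0.013 j7 -1.214
```

Call:
step_arm(
  plan=[
    [1.5, [0, 0, 0.5], 0],
    [1.5, [0, 0, 0.7], 0],
    [1.5, [0, 0, 0.8], 0],
    [1.5, [0, 0, 0.8], 0],
    [1.5, [0, 0, 0.8], 0],
    [1.5, [0, 0, 0.4], 0],
    [1.5, [0, 0, 0], 0],
  ],
)

```text
time_s: 14.48
position: [0.57, 0.1607, 0.2229]
tool_rot: [0.004, 0.905, 0.425, -0.006]
wrist_force: [0.5, 0.2, -3.1]
grip_width: 0.252
```

```bash
python3 st.py
```

```text
t 14.4833 pos [57.   16.07 22.29] jaw deg -39.74 zaxis [-0.0078 -0.0123 -0.9999] F [ 0.46  0.24 -3.07] T [ 0.055 -0.066  0.002] w 0.252 v 0.008 j [-0.12  0.47 -0.32  1.68  0.18  1.03 -1.2 ]
```

Call:
step_arm(
  plan=[
    [1.5, [0, 0, 0.8], 0],
    [1.5, [0, -0.05, 1.2], 0],
    [1.5, [0, -0.05, 1.2], 0],
    [1.5, [0, -0.05, 1.2], 0],
    [1.5, [0, 0, 1.2], 0],
    [1.5, [0, 0, 1.2], 0],
    [1.5, [0, 0, 0.6], 0],
    [1.5, [0, 0, 0.2], 0],
    [1.5, [0, 0, 0], 0],
  ],
)

```text
time_s: 15.23
position: [0.5689, 0.1588, 0.3072]
tool_rot: [0.004, 0.905, 0.425, -0.006]
wrist_force: [0.2, -0.2, -3.2]
grip_width: 0.248
```

```bash
python3 st.py
```

```text
t 15.2333 pos [56.89 15.88 30.72] jaw deg -39.71 zaxis [-0.0081 -0.0124 -0.9999] F [ 0.24 -0.2  -3.23] T [-0.011  0.029 -0.03 ] w 0.248 v 0.005 j [-0.1   0.39 -0.34  1.59  0.14  1.19 -1.16]
```

Call:
step_arm(
  plan=[
    [1.5, [-0.05, -1.0, 0], 0.04],
    [1.5, [-0.15, -2.0, 0], 0.075],
    [1.5, [-0.15, -2.5, 0], 0.075],
    [1.5, [-0.15, -2.5, 0], 0.075],
    [1.5, [-0.15, -2.5, 0], 0.075],
    [1.5, [-0.15, -2.5, 0], 0.075],
    [1.5, [-0.15, -2.5, 0], 0.075],
    [1.5, [-0.15, -2.5, 0], 0.075],
    [1.5, [-0.15, -2.5, 0], 0.075],
    [1.5, [-0.15, -2.5, 0], 0.075],
    [1.5, [-0.15, -2.0, 0], 0.075],
    [1.5, [-0.1, -1.5, 0], 0.05],
  ],
)

```text
time_s: 16.23
position: [0.5442, -0.1114, 0.2997]
tool_rot: [0.001, 0.633, 0.774, -0.01]
wrist_force: [-0.8, 1.0, -3.9]
grip_width: 0.253
```

```bash
python3 st.py
```

```text
t 16.2333 pos [ 54.42 -11.14  29.97] jaw deg 11.41 zaxis [-0.0116 -0.0161 -0.9998] F [-0.75  0.95 -3.89] T [ 0.083 -0.025 -0.048] w 0.253 v 0.922 j [ 0.42  0.34 -0.39  1.69  0.16  1.15  0.18]
```

Call:
step_arm(
  plan=[
    [1.5, [0.1, -1.4, 0], 0.04],
    [1.5, [0.1, -1.0, 0], 0.03],
    [1.5, [0.1, -0.6, 0], 0.02],
    [1.5, [0.1, -0.3, 0], 0],
    [1.5, [0, 0, 0], 0],
    [1.5, [0, 0, 0], 0],
    [1.5, [0, 0, 0], 0],
  ],
)

```text
time_s: 16.82
position: [0.5443, -0.1517, 0.295]
tool_rot: [-0.002, 0.599, 0.801, -0.013]
wrist_force: [-0.2, 0.2, -3.3]
grip_width: 0.25
```

```bash
python3 st.py
```

```text
t 16.8167 pos [ 54.43 -15.17  29.5 ] jaw deg 16.43 zaxis [-0.0191 -0.0173 -0.9997] F [-0.23  0.21 -3.28] T [ 0.05  -0.099 -0.013] w 0.25 v 0.008 j [ 0.48  0.36 -0.39  1.67  0.17  1.16  0.33]
```

Call:
step_arm(
  plan=[
    [1.5, [0.3, -0.4, -0.1], 0.02],
    [1.5, [0.3, -0.3, -0.1], 0.01],
    [1.5, [0.2, -0.1, 0], 0],
    [1.5, [0, 0, 0], 0],
    [1.5, [0, 0, 0], 0],
    [1.5, [0, 0, 0], 0],
  ],
)

```text
time_s: 17.32
position: [0.5537, -0.1578, 0.2927]
tool_rot: [-0.002, 0.584, 0.812, -0.012]
wrist_force: [1.2, -0.4, -3.7]
grip_width: 0.25
```

```bash
python3 st.py; python3 - <<'E'
from h import *
from ax import run
from scipy.optimize import least_squares
im,d=cams.read_camera("scene");cv2.imwrite("pics/scene5.png",im);np.save("pics/scene5.npy",d)
cv2.imwrite("pics/c5.png",cv2.resize(im[150:300,215:355],None,fx=4,fy=4,interpolation=cv2.INTER_CUBIC))
s=ctrl.read_state();run(im,d,s["position"][2]-.1406,(.553,-.162))
P=cloud("scene",d).reshape(-1,3);h=cv2.cvtColor(im,cv2.COLOR_BGR2HSV).reshape(-1,3)
b=(h[:,0]>100)&(h[:,0]<130)&(h[:,1]>150)&(np.hypot(P[:,0]-.55,P[:,1]+.162)<.05)
q=P[b&(P[:,2]<.048)&(P[:,2]>.012)]
f=least_squares(lambda c:np.hypot(q[:,0]-c[0],q[:,1]-c[1])-.024,[.55,-.162],loss="soft_l1",f_scale=.002);print("cup",len(q),f.x,np.sqrt(np.mean(f.fun**2)))
E
```

```text
t 17.3167 pos [ 55.37 -15.78  29.27] jaw deg 18.52 zaxis [-0.0183 -0.0169 -0.9997] F [ 1.23 -0.38 -3.73] T [ 0.043  0.016 -0.008] w 0.25 v 0.003 j [ 0.48  0.39 -0.39  1.64  0.18  1.16  0.37]
socket 123 [ 549.7 -159.1] rms mm 1.0
shaft lo 42 [ 550.7 -159. ] rms mm 1.0
collar 117 [ 549.9 -157.8] rms mm 4.2
shaft hi 105 [ 551.9 -158.9] rms mm 0.9
cup 280 [ 0.55012529 -0.16438213] 0.0031208065383309695
```

View pics/c5.png

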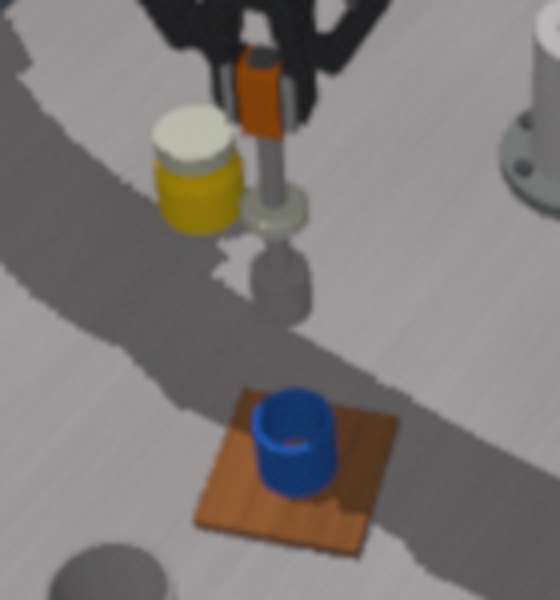

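```bash
python3 - <<'E'
from h import *
from scipy.optimize import least_squares
im=cv2.imread("pics/scene5.png");d=np.load("pics/scene5.npy")
P=cloud("scene",d).reshape(-1,3);h=cv2.cvtColor(im,cv2.COLOR_BGR2HSV).reshape(-1,3)
o,_=ray("scene",(0,0))
b=(h[:,0]>100)&(h[:,0]<130)&(h[:,1]>150)&(np.hypot(P[:,0]-.55,P[:,1]+.162)<.05)
q=P[b&(P[:,2]<.05)&(P[:,2]>.012)][:,:2]
c=np.array([.55,-.162])
for i in range(6):
    v=o[:2]-c;v/=np.linalg.norm(v);s=(q-c)@v;rr=np.where(s>0,.024,.0185)
    f=least_squares(lambda c:np.hypot(*(q-c).T)-rr,c,loss="soft_l1",f_scale=.0015);c=f.x
print("cup depth",c,np.sqrt(np.mean(f.fun**2)),(s>0).sum(),(s<=0).sum())
m=(b.reshape(400,640)*255).astype(np.uint8)
k=max(cv2.findContours(m,0,1)[0],key=cv2.contourArea).reshape(-1,2);x,y,w,hh=cv2.boundingRect(k);print(x,y,w,hh)
# rim: contour points in the upper part
u=k[k[:,1]<y+hh*0.42];W=onplane("scene",u,.055)[:,:2]
f=least_squares(lambda c:np.hypot(*(W-c).T)-.024,[.55,-.162],loss="soft_l1",f_scale=.001);print("rim rays",f.x,len(u),np.sqrt(np.mean(f.fun**2)))
E
```

```text
cup depth [ 0.54946716 -0.16133345] 0.001029692249170875 165 133
278 248 21 26
rim rays [ 0.55250641 -0.16513577] 31 0.0015707151144932696
```

The cup is at (549.5, -161.3) and the socket at (549.7, -159.1), so Δy is about -2 mm. This agrees with the logged grasp pose. I'm lowering in stages.

Call:
step_arm(
  plan=[
    [1.5, [0, -0.17, -0.6], 0],
    [1.5, [0, 0.03, -0.8], 0],
    [1.5, [0, 0.03, -0.8], 0],
    [1.5, [0, 0.03, -0.8], 0],
    [1.5, [0, 0.03, -0.8], 0],
    [1.5, [0, 0.03, -0.8], 0],
    [1.5, [0, 0.03, -0.8], 0],
    [1.5, [0, 0, -0.4], 0],
    [1.5, [0, 0, -0.1], 0],
    [1.5, [0, 0, 0], 0],
    [1.5, [0, 0, 0], 0],
  ],
)

```text
time_s: 18.28
position: [0.5521, -0.157, 0.2255]
tool_rot: [-0.004, 0.584, 0.812, -0.013]
wrist_force: [-0.9, 0.8, -2.6]
grip_width: 0.251
```

```bash
python3 st.py
```

```text
t 18.2833 pos [ 55.21 -15.7   22.55] jaw deg 18.54 zaxis [-0.0217 -0.016  -0.9996] F [-0.92  0.82 -2.59] T [ 0.101 -0.068 -0.068] w 0.251 v 0.006 j [ 0.47  0.45 -0.38  1.72  0.21  1.03  0.34]
```

Call:
step_arm(
  plan=[
    [1.5, [0.15, -0.2, -0.4], 0],
    [1.5, [0.04, -0.05, -0.6], 0],
    [1.5, [0.02, 0, -0.6], 0],
    [1.5, [0, 0, -0.2], 0],
    [1.5, [0, 0, 0], 0],
    [1.5, [0, 0, 0], 0],
  ],
)

```text
time_s: 18.78
position: [0.5554, -0.1603, 0.2067]
tool_rot: [-0.003, 0.584, 0.812, -0.012]
wrist_force: [-0.4, -0.2, -3.6]
grip_width: 0.25
```

```bash
python3 st.py; python3 - <<'E'
from h import *
from ax import run
im,d=cams.read_camera("scene");cv2.imwrite("pics/scene6.png",im)
cv2.imwrite("pics/c6.png",cv2.resize(im[170:300,225:355],None,fx=4.5,fy=4.5,interpolation=cv2.INTER_CUBIC))
s=ctrl.read_state();run(im,d,s["position"][2]-.1406,(.553,-.162))
E
```

```text
t 18.7833 pos [ 55.54 -16.03  20.67] jaw deg 18.51 zaxis [-0.0191 -0.0167 -0.9997] F [-0.4  -0.17 -3.63] T [-0.023 -0.065  0.054] w 0.25 v 0.005 j [ 0.47  0.48 -0.37  1.73  0.22  0.99  0.33]
socket 106 [ 551.2 -161.5] rms mm 1.5
shaft lo 33 [ 552.3 -162.1] rms mm 0.9
collar 105 [ 551.3 -160.2] rms mm 4.1
shaft hi 80 [ 553.3 -161.2] rms mm 1.0
```

View pics/c6.png

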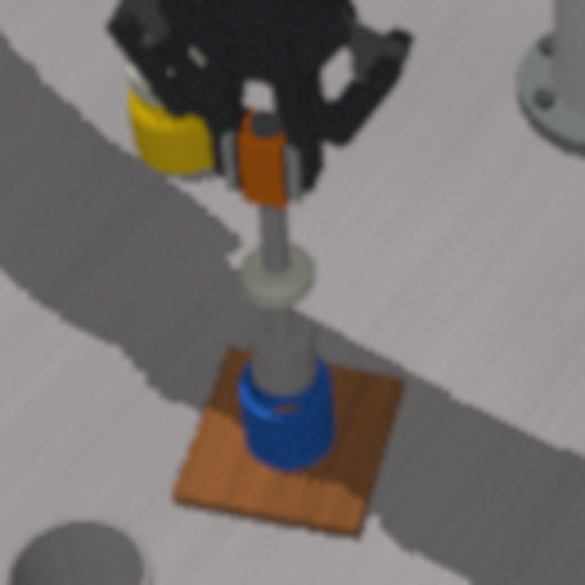

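The socket hangs just above the cup rim, at crop (285,390). It's about 1.5 mm too far in +x, so I'll correct and insert.

Call:
step_arm(
  plan=[
    [1.5, [-0.14, 0, -0.2], 0],
    [1.5, [0, 0, -0.4], 0],
    [1.5, [0, 0, -0.5], 0],
    [1.5, [0, 0, -0.4], 0],
    [1.5, [0, 0, -0.2], 0],
  ],
)

```text
time_s: 19.25
position: [0.5544, -0.1603, 0.1893]
tool_rot: [-0.002, 0.584, 0.812, -0.012]
wrist_force: [-0.3, -0.3, -4.2]
grip_width: 0.251
```

```bash
python3 st.py
```

```text
t 19.25 pos [ 55.44 -16.03  18.93] jaw deg 18.51 zaxis [-0.0171 -0.0172 -0.9997] F [-0.34 -0.31 -4.16] T [ 0.019 -0.044  0.011] w 0.251 v 0.05 j [ 0.47  0.5  -0.37  1.75  0.23  0.95  0.32]
```

Call:
step_arm(
  plan=[
    [1.5, [-0.05, 0, -0.4], 0],
    [1.5, [0, 0, -0.5], 0],
    [1.5, [0, 0, -0.5], 0],
    [1.5, [0, 0, -0.4], 0],
    [1.5, [0, 0, -0.3], 0],
  ],
)

```text
time_s: 19.67
position: [0.5537, -0.1603, 0.1657]
tool_rot: [-0.002, 0.584, 0.812, -0.012]
wrist_force: [0.4, 0.4, -4.0]
grip_width: 0.253
```

```bash
python3 st.py
```

```text
t 19.6667 pos [ 55.37 -16.03  16.57] jaw deg 18.51 zaxis [-0.0175 -0.0171 -0.9997] F [ 0.45  0.4  -3.98] T [ 0.078 -0.065 -0.023] w 0.253 v 0.077 j [ 0.46  0.52 -0.36  1.77  0.25  0.91  0.31]
```

Call:
step_arm(
  plan=[
    [1.5, [0, 0, -0.3], 0],
    [1.5, [0, 0, -0.3], 0],
    [1.5, [0, 0, -0.2], 0],
    [1.5, [0, 0, -0.15], 0],
    [1.5, [0, 0, -0.1], 0],
  ],
)

```text
time_s: 20.08
position: [0.5535, -0.1602, 0.1534]
tool_rot: [-0.003, 0.584, 0.812, -0.012]
wrist_force: [-0.4, -0.3, -1.8]
grip_width: 0.251
```

```bash
python3 st.py
```

```text
t 20.0833 pos [ 55.35 -16.02  15.34] jaw deg 18.52 zaxis [-0.0183 -0.0168 -0.9997] F [-0.38 -0.3  -1.78] T [ 0.048  0.045 -0.003] w 0.251 v 0.024 j [ 0.46  0.54 -0.35  1.78  0.26  0.89  0.3 ]
```

Call:
step_arm(
  plan=[
    [1.5, [0, 0, -0.1], 0],
    [1.5, [0, 0, -0.1], 0],
  ],
)

```text
time_s: 20.25
position: [0.5537, -0.1602, 0.1514]
tool_rot: [-0.002, 0.584, 0.812, -0.012]
wrist_force: [0.1, 0.5, -3.3]
grip_width: 0.249
```

```bash
python3 st.py
```

```text
t 20.25 pos [ 55.37 -16.02  15.14] jaw deg 18.52 zaxis [-0.0179 -0.0168 -0.9997] F [ 0.12  0.47 -3.32] T [ 0.008 -0.037 -0.055] w 0.249 v 0.027 j [ 0.45  0.54 -0.35  1.78  0.26  0.88  0.3 ]
```

Call:
step_arm(
  plan=[
    [1.5, [0, 0, -0.08], 0],
    [1.5, [0, 0, -0.05], 0],
  ],
)

```text
time_s: 20.42
position: [0.554, -0.1604, 0.1507]
tool_rot: [-0.002, 0.584, 0.812, -0.012]
wrist_force: [-2.2, 0.4, 3.5]
grip_width: 0.249
```

```bash
python3 st.py
```

```text
t 20.4167 pos [ 55.4  -16.04  15.07] jaw deg 18.51 zaxis [-0.0175 -0.0173 -0.9997] F [-2.22  0.41  3.48] T [0.18  0.657 0.009] w 0.249 v 0.003 j [ 0.45  0.54 -0.35  1.78  0.26  0.88  0.3 ]
```

It touched the floor at 0.1507 with +6 N, matching the pick-up height. I'm releasing.

Call:
step_arm(
  plan=[
    [2.6, [0, 0, 0], 0],
    [3.5, [0, 0, 0], 0],
    [5.0, [0, 0, 0], 0],
    [8.5, [0, 0, 0], 0],
    [8.5, [0, 0, 0], 0],
    [8.5, [0, 0, 0], 0],
    [8.5, [0, 0, 0], 0],
  ],
)

```text
time_s: 21.0
position: [0.5565, -0.1607, 0.1528]
tool_rot: [0.001, 0.584, 0.812, -0.011]
wrist_force: [0.9, 0.3, 0.4]
grip_width: 0.997
```

```bash
python3 st.py; python3 - <<'E'
from h import *
im,d=cams.read_camera("scene");cv2.imwrite("pics/scene7.png",im)
cv2.imwrite("pics/c7.png",cv2.resize(im[170:300,225:355],None,fx=4.5,fy=4.5,interpolation=cv2.INTER_CUBIC))
E
```

```text
t 21.0 pos [ 55.65 -16.07  15.28] jaw deg 18.51 zaxis [-0.0118 -0.0185 -0.9998] F [0.9  0.26 0.38] T [ 0.015 -0.035 -0.002] w 0.997 v 0.003 j [ 0.45  0.54 -0.35  1.77  0.26  0.88  0.3 ]
```

View pics/c7.png

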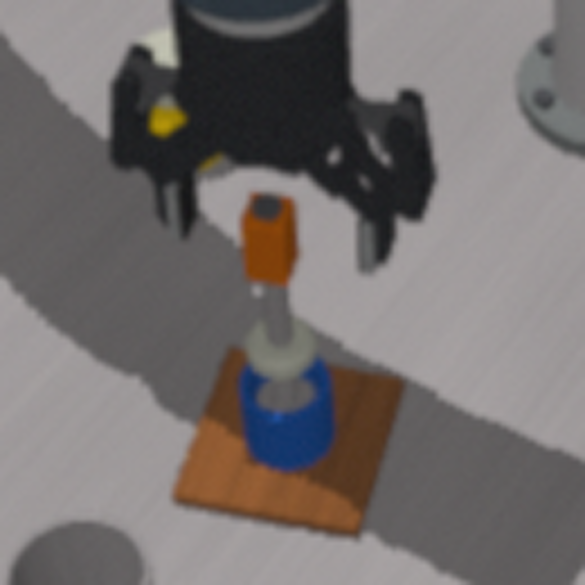

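The extension stands free in the cup, at crop (270,240), with the fingers wide open on both sides. I'm retreating straight up.

Call:
step_arm(
  plan=[
    [8.5, [-0.1, 0, 0.8], 0],
    [8.5, [0, 0, 1.2], 0],
    [8.5, [0, 0, 1.5], 0],
    [8.5, [0, 0, 2.0], 0],
    [8.5, [0, 0, 2.0], 0],
    [8.5, [0, 0, 2.0], 0],
    [8.5, [0, 0, 1.5], 0],
    [8.5, [-2.0, 0, 0.5], 0],
    [8.5, [-3.0, 0, 0], 0],
    [8.5, [-3.0, 0, 0], 0],
    [8.5, [-2.0, 0, 0], 0],
    [8.5, [0, 0, 0], 0],
  ],
)

```text
time_s: 22.05
position: [0.4531, -0.1589, 0.2854]
tool_rot: [0.005, 0.583, 0.812, -0.009]
wrist_force: [-0.7, 0.3, -0.6]
grip_width: 0.999
```

Call:
step_arm(
  plan=[
    [8.5, [0, 0, 0], 0],
    [8.5, [0, 0, 0], 0],
    [8.5, [0, 0, 0], 0],
  ],
)

```text
time_s: 22.3
position: [0.4541, -0.1591, 0.2885]
tool_rot: [0.007, 0.583, 0.812, -0.009]
wrist_force: [0.2, -0.4, 0.3]
grip_width: 0.994
```

```bash
python3 st.py; python3 - <<'E'
from h import *
from ax import run
for n in("scene","top"):
    im,d=cams.read_camera(n);cv2.imwrite(f"pics/{n}8.png",im);np.save(f"pics/{n}8.npy",d)
    if n=="scene":run(im,d,.010,(.55,-.162))
a=cv2.imread("pics/scene0.png");b=cv2.imread("pics/scene8.png")
cv2.imwrite("pics/c8.png",np.hstack([cv2.resize(b,(480,300)),cv2.resize(cv2.imread("pics/top8.png")[60:300,40:600],(320,300))]))
E
```

```text
t 22.3 pos [ 45.41 -15.91  28.85] jaw deg 18.65 zaxis [ 0.0021 -0.0224 -0.9997] F [ 0.16 -0.45  0.26] T [0.005 0.016 0.005] w 0.994 v 0.018 j [ 0.58  0.2  -0.4   1.89  0.12  1.06  0.45]
socket 135 [ 554.7 -167.4] rms mm 3.6
shaft lo 151 [ 557.6 -171.9] rms mm 12.0
collar 101 [ 548.8 -160.5] rms mm 4.1
shaft hi 75 [ 550.1 -162.1] rms mm 0.9
```

View pics/c8.png

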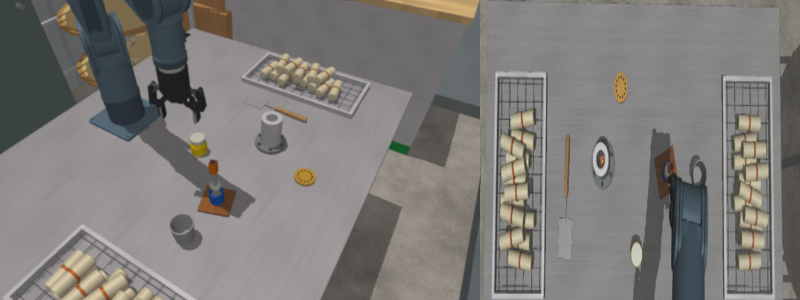

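The extension stands upright alone in the cup and the arm is clear. Before handing in I'll check quickly that nothing else moved, and look at the nut.

```bash
python3 - <<'E'
from h import *
a=cv2.imread("pics/top0.png");b=cv2.imread("pics/top8.png")
for nm,(x,y,r) in dict(jar=(314,263,16),die=(287,130,18),scraper=(190,215,55),head=(255,190,26)).items():
    A=cv2.cvtColor(a[y-r:y+r,x-r:x+r],6).astype(np.float32);B=cv2.cvtColor(b[y-r:y+r,x-r:x+r],6).astype(np.float32)
    print(nm,cv2.phaseCorrelate(A,B,cv2.createHanningWindow(A.shape[::-1],cv2.CV_32F)))
a=cv2.imread("pics/scene0.png");b=cv2.imread("pics/scene8.png");x,y,r=243,305,22
A=cv2.cvtColor(a[y-r:y+r,x-r:x+r],6).astype(np.float32);B=cv2.cvtColor(b[y-r:y+r,x-r:x+r],6).astype(np.float32)
print("cup",cv2.phaseCorrelate(A,B))
t=cv2.imread("pics/top8.png");cv2.imwrite("pics/nut8.png",cv2.resize(t[176:198,240:264],None,fx=20,fy=20,interpolation=cv2.INTER_CUBIC))
E
```

```text
jar ((0.11049813168364331, -0.11972302715486194), 0.8845938590820879)
die ((-0.11000106803283316, 0.07310139386168046), 1.0025299419591456)
scraper ((0.041429637608921155, -0.06433324688604358), 0.9341379761695862)
head ((0.07302765041169224, -0.06452552535169787), 0.961739000326485)
cup ((0.5101353661583339, 0.48508956247558643), 1.007607462141249)
```

View pics/nut8.png

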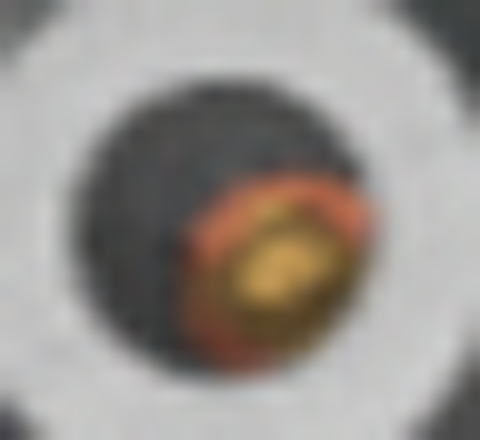

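The nut now sits as a diamond, with a corner at about (285,205) in the crop, so it has turned about 40°. The jar, die plate, scraper and head all show shifts under 0.2 px. The steel cup's 0.5 px came from a comparison without a window and looks like an artefact of that. I'm handing in.

```bash
python3 -c "
from workcell import ticket
print(ticket.close_job())"
```

```text
the job is handed in; nothing more can be done
None
```

I tightened the nut to about 5° past the copper ring, stood the extension back in the blue stand and handed the job in at about 22.4 s of the 64 s.

- **Fit:** The socket slid over the nut without resistance. It touched the shoulder at the expected height with about 7 N, so it was fully home.
- **Turning:** The nut turned freely at about 0.05 N m. At a jaw angle of about -36.5° the torque jumped to about 0.24 N m and stayed there, which was the ring. I stopped at -41.3°. The ring was only located to within about 2°, so the tightening is 4 to 6° (0.07–0.10 rad), inside the 0.03–0.25 rad range.
- **Return:** The extension touched the stand's floor at the pick-up height, within 0.1 mm. After release it stood upright on its own, with the gripper open and clear of it.

**Last checks:**
- **Nut:** In the last top view it has visibly turned by about 40°.
- **Other things on the bench:** The jar, die plate, scraper and press head had moved less than 0.2 px. The steel cup's check read 0.5 px; I put that down to the comparison method and did not re-measure it.
- **Stand position:** Two of the scene-camera measurements of the cup disagreed by about 3–4 mm. I used the depth fit, which agreed with the logged pick-up pose.

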